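# Refit the pot-filler spout and swing it over the saucepan

## Robot

A 6-joint arm with a two-finger parallel gripper is mounted at the origin on the work surface. World frame = base frame: x ahead of the robot, y to its left, z up, the work surface at z = 0. Lengths are in m, angles in rad, forces in N, time in s.
With the tool pointing down it reaches from about 0.3 to 0.85 m from the base axis. Payload 4.2 kg.
Tool frame: the origin (TCP) lies at the very end of the fingers, on their centre line; the grasp point (between the pads) lies 19 mm behind it (robot.hold_point_z is the z of the grasp point in the tool frame, in m); z points along the fingers, y is the line along which they close (so a half turn about z gives the same grasp; the last joint's range is limited). The gripper opens to 91 mm and grips with 3 to 60 N. Pads are 32 mm wide; open, the fingers measure 118 mm over their backs; the gripper's body (76 mm by 178 mm) begins 60 mm behind the grasp point.
Start: joints at [1.125, 0.32, 1.565, -0, 1.257, -0.02], TCP at [0.238, 0.524, 0.19] pointing down, gripper open.
Joint ranges: [-3.11, 3.11], [-0.84, 2.01], [0.21, 2.61], [-1.34, 4.49], [0.05, 2.63], [-2.56, 2.56]. Speed limits (rad/s): [2.57, 2.57, 3.14, 3.14, 3.14, 3.14].

## Interface

Orientations are given as a rotation vector (axis times angle).
In Python, from rig import robot gives the robot as it stands.
- The arm moves only by the shell command python3 -m pendant 'ROWS'. ROWS is JSON, a list of rows, each an object of numbers: "tx", "ty", "tz": the shift along the tool's x, y, z each as a share of 0.3 m, from -1 to 1; "rx", "ry", "rz": the turn, a rotation vector about the tool's x, y, z each as a share of 30 degrees, from -1 to 1; "hand": the opening, from 0 (shut) to 1 (fully open). In form: [{"tx": .., "ty": .., "tz": .., "rx": .., "ry": .., "rz": .., "hand": ..}, ...]. A call has 1 to 20 rows; each row shifts and turns the commanded pose from where the row before left it, along the tool's axes as they then stand; what a row does not reach is not made up. A row lasts 1/12 s, in which the tool goes at most 41.7 mm and 7.16 degrees, less where a joint would pass 70% of its speed; a pose out of reach is approached as far as the arm can. A call with a number of a shift or a turn outside -1 to 1 is refused whole. A call with a gripper value outside its range is refused whole. The fingers move at their own pace and stop on an object; the grip force is fixed at half the most. Time passes only in rows, so rows that do not move let the fingers close. It gives the time, the measured TCP pose, the force, the opening and the grip force at its end, in the units of the state.
- robot.read_state(): the state, without advancing time (a new reading comes with each control period).
- robot.grab_frame(name): name is "side" or "top" or "wrist"; returns a dict with "frame" (480x640x3 uint8, red, green, blue), "fx", "fy", "cx", "cy" (pixels), "R" (3x3) and "t" (3): a world point X has camera coordinates R X + t. Camera axes: x right, y down, z forward; pixel columns grow to the right and rows downward; lengths in m; the calibration is good to about 2 mm. A picture is of the moment at which its call begins. There is no depth.
- robot.close_job(): hands the job in; it is judged then, once.
The state is a dict: "time_s": time; "joints": joint angles; "dq": joint speeds; "effort": joint torques, N m; "ee_pos": TCP position; "orientation": TCP orientation; "force": force on the tool from outside, world axes, zero at the start; "moment": the same for the moment, N m; "opening": finger opening in m; "grasp_force": force on a finger pad.
Only numpy, scipy, OpenCV 4.12 (cv2) and the standard library are available. Lean on these libraries where they do the work, as an engineer would, in place of code of your own. Each camera call takes 0.05 s, during which the arm holds its last target. There are 200 camera calls.

## Task

The spout of the pot-filler tap beside the hob has been taken off for cleaning. Push its sleeve onto the tap's slanting stub, spray face down, until it is fully home against the shoulder, then swing the tap so that the spray head is over the middle of the saucepan, and let go. Keep the water lever shut and leave the pan, the dish and the pepper mill where they stand.

Things in the scene. Friction and masses are not known exactly. Their poses are not given: they have to be found in the camera images.
- spout: Loose steel spout, about 0.3 kg, lying spray face down. Origin: centre of the sleeve's open mouth on the bore axis, 19 mm above its flat underside; x along the spout to the spray head, z up. Sleeve: 38 mm across, bore 27 mm wide, 55 mm deep. Then a bar 30 mm wide, x = 55 to 170 mm, z = -19 to +15 mm, flat sides to grip. Then a flat head 60 mm wide, x = 165 to 220 mm, z = -19 to +5 mm.
- grip (a point): Point on the bore axis inside the spout's bar, 115 mm from the mouth, near the centre of mass; axes as the spout's.
- outlet (a point): Centre of the spray face, on the underside of the spray head, 192.5 mm from the mouth along the spout and 19 mm below the bore axis.
- stub (a point): Bare stub on the swivelling head. Origin: centre of the 38 mm flat shoulder where the sleeve's mouth must seat, 26 mm from the swivel axis; x out along the stub, rising 35 degrees above level; y level. Brass spigot 24.5 mm across, 50 mm long, last 6 mm tapering to 18 mm. Two sprung balls, left and right, 22 mm from the shoulder, 2 mm proud, resist with about 8 to 18 N, then hold the sleeve.
- tap: Fixed steel column of the tap, 42 mm across, with a 60 mm foot; origin: centre of its foot on the worktop. The vertical swivel axis passes through it; the swivelling head on top, 46 mm across, ends 142 mm above the worktop.
- tap_swivel (a joint): Angle in rad of the tap's swivelling head about the vertical axis through the tap: 0 when the stub points along the tap body's own x, growing anticlockwise seen from above, stops at -1.2 and 1.2. Stiff (0.5 N m of friction): it stays where it is left.
- tap_lever (a joint): Water lever, a thin 55 mm rod on the robot's side of the column 55 mm above the worktop: 0 rad is shut, it opens by lifting.
- pan: Steel saucepan, 140 mm across and 70 mm high, 0.8 kg, with a long black handle along its x; origin: centre of its underside on the worktop. It stands on one side of the tap and the dish on the other, at about the reach of the fitted spout.
- dish: Low white ceramic bowl, 140 mm across and 45 mm high; origin: centre of its underside.
- mill: Dark wooden pepper mill, 56 mm across and 160 mm high, standing on the side of the worktop away from the spout; origin: centre of its underside.
Things that resemble listed ones, but are neither listed nor needed, are in the scene too. What is shaped like the tap but turquoise is not meant.

How it is judged:
By the outcome, as a careful person would: the job done as asked, in the order asked, and still so for the second after the job is handed in, with the robot touching nothing.
It also fails if it takes over 58 s, if anything falls off the work surface, if the arm or the gripper's body presses on something with over 40 N, if the wrist force passes 120 N, or if a joint passes its speed limit or range.

## Working session

There is one attempt and no reset: what is moved stays moved. The work goes in short steps, Python scripts to look and compute and a shell command to move; the robot and the scene stay as the last step left them, time stands still between calls to the robot, and variables do not carry over. Pictures are saved under pics/ and viewed, at most 10 in all, crops included, and the job is handed in when it is done.

```bash
mkdir -p pics; ls; cat > h.py <<'E'
import numpy as np, cv2, pickle
from scipy.spatial.transform import Rotation as Ro
from rig import robot
def grab(n,save=None):
    g=robot.grab_frame(n)
    if save:
        cv2.imwrite('pics/%s.png'%save,cv2.cvtColor(g['frame'],cv2.COLOR_RGB2BGR)); pickle.dump(g,open('pics/%s.pkl'%save,'wb'))
    return g
def load(s): return pickle.load(open('pics/%s.pkl'%s,'rb'))
def ray(g,u,v):
    R=np.array(g['R']);t=np.array(g['t']); c=-R.T@t
    d=R.T@np.array([(u-g['cx'])/g['fx'],(v-g['cy'])/g['fy'],1]); return c,d/np.linalg.norm(d)
def plane(g,u,v,z):
    c,d=ray(g,u,v); return c+d*(z-c[2])/d[2]
def tri(g1,p1,g2,p2):
    c1,d1=ray(g1,*p1);c2,d2=ray(g2,*p2)
    s=np.linalg.lstsq(np.c_[d1,-d2],c2-c1,rcond=None)[0]
    a=c1+s[0]*d1;b=c2+s[1]*d2; return (a+b)/2,np.linalg.norm(a-b)
def proj(g,X):
    x=np.array(g['R'])@np.array(X)+np.array(g['t']); return np.array([g['fx']*x[0]/x[2]+g['cx'],g['fy']*x[1]/x[2]+g['cy']])
E
python3 - <<'E'
from h import *
a=grab('top','top0');b=grab('side','side0')
for g in(a,b):print(-np.array(g['R']).T@g['t'],g['fx'],np.array(g['R'])[2])
print(robot.read_state(), robot.hold_point_z)
E
```

```text
pics
[ 0.38424497 -0.01841339  1.40474159] 525.0915547334636 [ 0.0726034   0.00328023 -0.9973555 ]
[ 0.2721246  -0.81281191  1.06313293] 597.6756537742949 [ 0.16925715  0.63584797 -0.75302681]
{'time_s': 0.1, 'joints': array([ 1.12495649e+00,  3.20247393e-01,  1.56550971e+00,  1.12505967e-05,
        1.25738609e+00, -2.00216765e-02]), 'dq': array([ 0.00015657, -0.00455357, -0.00294631, -0.00036701,  0.00042184,
        0.00190692]), 'effort': array([ 1.81287338e-03, -4.13333309e+01, -2.32510346e+01,  7.31589412e-02,
        4.21334524e-02, -7.28742975e-05]), 'ee_pos': array([0.23732078, 0.52323282, 0.18931159]), 'orientation': array([-6.63758992e-01, -3.07029456e+00,  2.36565810e-03]), 'force': array([-0.56014792, -1.13755331,  0.05074302]), 'moment': array([-0.03008375, -0.00746404, -0.0184234 ]), 'grasp_force': 0.0, 'opening': 0.09118894087772261} -0.0188
```

View pics/top0.png

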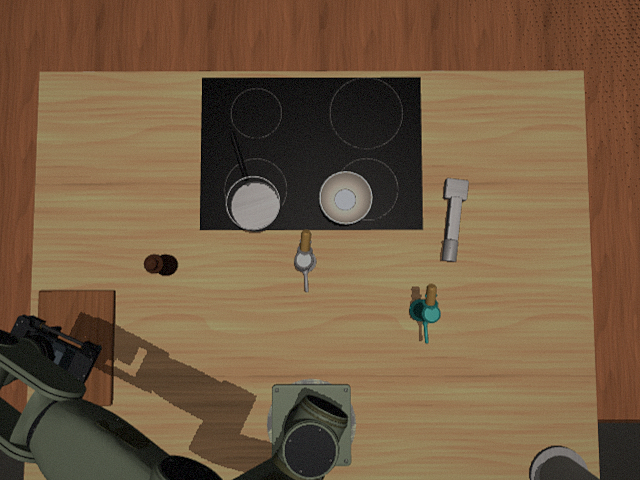

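View pics/side0.png

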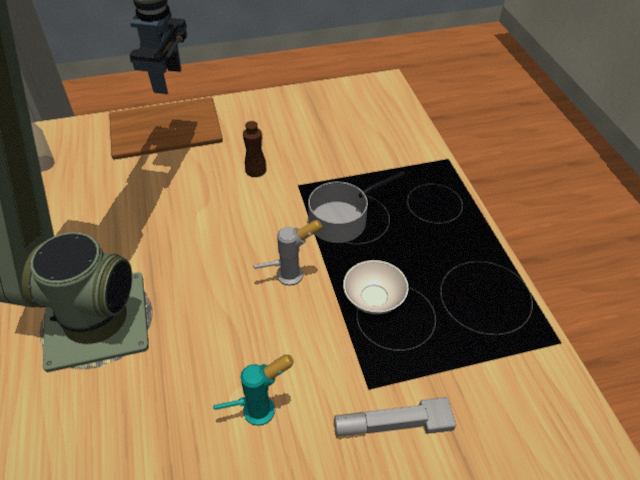

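The top view shows the steel tap at (304,260) with its brass stub pointing up the image at (306,240). The pan is at (254,205), the dish at (346,198) and the mill at (155,264). The spout runs from its mouth at (449,262) to its head at (456,180). In the side view the tap is at (290,255) and the spout runs from (337,424) to (452,415).

Candidates:
- **Tap:** steel (304,260) or turquoise (428,312). I choose the steel one.
- **Spout:** only one, at (452,220).

```bash
python3 - <<'E'
from h import *
t=load('top0');s=load('side0')
def masks(g):
    hsv=cv2.cvtColor(g['frame'],cv2.COLOR_RGB2HSV);return hsv
ht,hs=masks(t),masks(s)
def reg(m,x0,x1,y0,y1):
    o=np.zeros(m.shape,np.uint8);o[y0:y1,x0:x1]=m[y0:y1,x0:x1]*255;return o
def big(m):
    c=max(cv2.findContours(m,cv2.RETR_EXTERNAL,cv2.CHAIN_APPROX_NONE)[0],key=cv2.contourArea);return c
# spout
for n,g,h,r in(('top',t,ht,(430,480,165,275)),('side',s,hs,(325,465,390,445))):
    c=big(reg(h[...,1]<45,*r));print(n,'spout',cv2.contourArea(c),cv2.minAreaRect(c),np.round(cv2.boxPoints(cv2.minAreaRect(c)),1).tolist())
# brass
for n,g,h,r in(('top',t,ht,(290,320,222,262)),('side',s,hs,(292,330,212,250))):
    m=reg((h[...,0]>8)&(h[...,0]<28)&(h[...,1]>(150 if n=='top' else 130)),*r);c=big(m);print(n,'brass',cv2.contourArea(c),cv2.minAreaRect(c),cv2.boxPoints(cv2.minAreaRect(c)).round(1).tolist())
c=big(reg(ht[...,1]<60,285,325,240,280));print('taphead',cv2.contourArea(c),cv2.boundingRect(c))
im=cv2.cvtColor(t['frame'],cv2.COLOR_RGB2BGR)[160:290,225:475]
a=cv2.resize(im[:, :125],None,fx=3.1,fy=3.1,interpolation=2);b=cv2.resize(im[:,190:],None,fx=3.1,fy=3.1,interpolation=2)
im2=cv2.resize(cv2.cvtColor(s['frame'],cv2.COLOR_RGB2BGR)[205:290,245:335],None,fx=3.1,fy=3.1,interpolation=2)
H=a.shape[0];im2=cv2.copyMakeBorder(im2,0,H-im2.shape[0],0,0,0)
cv2.imwrite('pics/c1.png',np.hstack([a,b,im2])[:600,:]);print(np.hstack([a,b,im2]).shape,a.shape,b.shape)
E
```

```text
top spout 1186.5 ((451.8000793457031, 219.6000213623047), (23.31852912902832, 82.11099243164062), 7.125016689300537) [[435.1000061035156, 258.8999938964844], [445.29998779296875, 177.39999389648438], [468.5, 180.3000030517578], [458.29998779296875, 261.79998779296875]]
side spout 2614.0 ((394.4541320800781, 420.4061584472656), (32.90876007080078, 119.07950592041016), 82.40535736083984) [[333.29998779296875, 412.0], [451.29998779296875, 396.20001220703125], [455.6000061035156, 428.79998779296875], [337.6000061035156, 444.6000061035156]]
top brass 9.0 ((306.7461853027344, 244.53079223632812), (4.34121561050415, 11.535228729248047), 7.125016689300537) [[303.8999938964844, 250.0], [305.29998779296875, 238.5], [309.6000061035156, 239.10000610351562], [308.20001220703125, 250.5]]
side brass 268.0 ((308.2027282714844, 233.78378295898438), (23.015857696533203, 30.4138126373291), 9.462322235107422) [[294.3999938964844, 246.89999389648438], [299.3999938964844, 216.89999389648438], [322.1000061035156, 220.6999969482422], [317.1000061035156, 250.6999969482422]]
taphead 383.0 (294, 246, 22, 34)
(403, 853, 3) (403, 388, 3) (403, 186, 3)
```

View pics/c1.png

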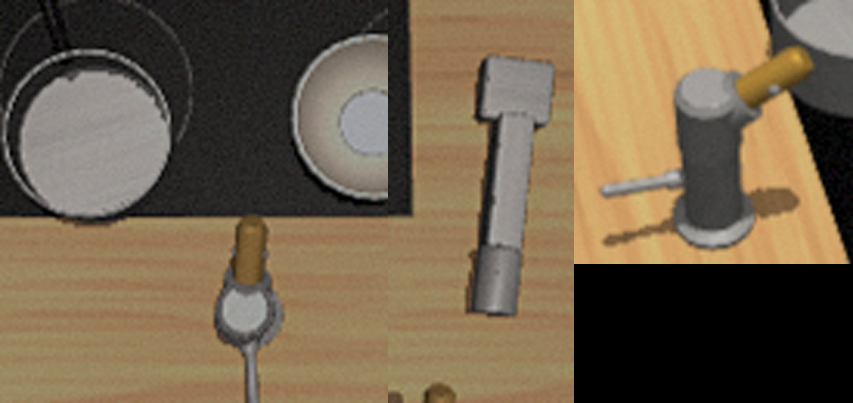

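The crop confirms the choice: steel tap head centre at (304,260), brass tip near (306,232), pan rim centre at (253,203), and the spout lying face down with its mouth towards the robot.

```bash
python3 - <<'E'
from h import *
t=load('top0');s=load('side0')
L=lambda u,v:(225+u/3.1,160+v/3.1); M=lambda u,v:(415+(u-388)/3.1,160+v/3.1); S=lambda u,v:(245+(u-574)/3.1,205+v/3.1)
P=lambda n,p,z:print(n,plane(t,*p,z).round(4))
tap=plane(t,*L(245,310),.142);P('taptop',L(245,310),.142)
print('side taptop',plane(s,*S(706,92),.142).round(4),'foot',plane(s,*S(713,220),.004).round(4))
pan=plane(t,*L(86,134),.07);P('pan rim',L(86,134),.07)
for v,u in((48,86),(220,86),(134,3),(134,170)):P('panedge',L(u,v),.07)
P('dish',(345.5,198),.045);P('mill',(153,263),.16)
c=[plane(t,*M(*p),.024) for p in((484,57),(553,65),(547,125),(478,116))];print(np.round(c,4),[np.linalg.norm(c[i]-c[i-3]) for i in range(4)])
P('bar near head',M(515,120),.034);P('bar/sleeve',M(499,247),.034);P('mouth top',M(493,313),.025)
st=tri(t,L(252,222),s,S(806,60));print('tip',st)
d=pan-tap;print('pan from tap',np.linalg.norm(d[:2]),np.degrees(np.arctan2(d[1],d[0])))
E
```

```text
taptop [0.423  0.0152 0.142 ]
side taptop [0.4222 0.0063 0.142 ] foot [0.4221 0.0058 0.004 ]
pan rim [0.5707 0.1486 0.07  ]
panedge [0.6426 0.1492 0.07  ]
panedge [0.4994 0.1481 0.07  ]
panedge [0.5709 0.2173 0.07  ]
panedge [0.5706 0.0792 0.07  ]
dish [ 0.5876 -0.0904  0.045 ]
mill [0.4158 0.3729 0.16  ]
[[ 0.6428 -0.3586  0.024 ]
 [ 0.6357 -0.4175  0.024 ]
 [ 0.5839 -0.4112  0.024 ]
 [ 0.5918 -0.3525  0.024 ]] [np.float64(0.0593282903659268), np.float64(0.05215751047704289), np.float64(0.05926100032109172), np.float64(0.05132626800252781)]
bar near head [ 0.5868 -0.3813  0.034 ]
bar/sleeve [ 0.4789 -0.3656  0.034 ]
mouth top [ 0.4235 -0.3617  0.025 ]
tip (array([0.4913798 , 0.00946363, 0.15146044]), np.float64(0.0015113742211319385))
pan from tap 0.1990864400066997 42.070764632271825
```

```bash
R='{"tx":-0.09,"ty":-0.0965}'; python3 -m pendant '[{"tz":-0.12,"hand":1},{"tz":-0.12},{"tz":-0.12},{"tx":-0.09,"ty":-0.0965},{"tx":-0.09,"ty":-0.0965},{"tx":-0.09,"ty":-0.0965},{"tx":-0.09,"ty":-0.0965},{"tx":-0.09,"ty":-0.0965},{"tx":-0.09,"ty":-0.0965},{"tx":-0.09,"ty":-0.0965},{"tx":-0.09,"ty":-0.0965},{"tx":-0.09,"ty":-0.0965},{"tx":-0.09,"ty":-0.0965},{"tx":-0.09,"ty":-0.0965},{"tx":-0.09,"ty":-0.0965},{"tx":-0.09,"ty":-0.0965},{"tx":-0.09,"ty":-0.0965},{"tx":-0.09,"ty":-0.0965}]'
```

```text
validation failed for argument at $[0]...
```

```bash
python3 -m pendant '[{"tx":0,"ty":0,"tz":-0.12,"rx":0,"ry":0,"rz":0,"hand":1},{"tx":0,"ty":0,"tz":-0.12,"rx":0,"ry":0,"rz":0,"hand":1},{"tx":0,"ty":0,"tz":-0.12,"rx":0,"ry":0,"rz":0,"hand":1}]'
```

```text
time_s: 0.35
ee_pos: [0.2372, 0.523, 0.2984]
orientation: [-0.664, -3.07, 0.004]
force: [0.6, -0.3, -0.0]
opening: 0.091
grasp_force: 0.0
```

```bash
python3 -m pendant '[{"tx":-0.09,"ty":-0.0965,"tz":0,"rx":0,"ry":0,"rz":0,"hand":1},{"tx":-0.09,"ty":-0.0965,"tz":0,"rx":0,"ry":0,"rz":0,"hand":1},{"tx":-0.09,"ty":-0.0965,"tz":0,"rx":0,"ry":0,"rz":0,"hand":1},{"tx":-0.09,"ty":-0.0965,"tz":0,"rx":0,"ry":0,"rz":0,"hand":1},{"tx":-0.09,"ty":-0.0965,"tz":0,"rx":0,"ry":0,"rz":0,"hand":1},{"tx":-0.09,"ty":-0.0965,"tz":0,"rx":0,"ry":0,"rz":0,"hand":1},{"tx":-0.09,"ty":-0.0965,"tz":0,"rx":0,"ry":0,"rz":0,"hand":1},{"tx":-0.09,"ty":-0.0965,"tz":0,"rx":0,"ry":0,"rz":0,"hand":1},{"tx":-0.09,"ty":-0.0965,"tz":0,"rx":0,"ry":0,"rz":0,"hand":1},{"tx":-0.09,"ty":-0.0965,"tz":0,"rx":0,"ry":0,"rz":0,"hand":1},{"tx":-0.09,"ty":-0.0965,"tz":0,"rx":0,"ry":0,"rz":0,"hand":1},{"tx":-0.09,"ty":-0.0965,"tz":0,"rx":0,"ry":0,"rz":0,"hand":1},{"tx":-0.09,"ty":-0.0965,"tz":0,"rx":0,"ry":0,"rz":0,"hand":1},{"tx":-0.09,"ty":-0.0965,"tz":0,"rx":0,"ry":0,"rz":0,"hand":1},{"tx":-0.09,"ty":-0.0965,"tz":0,"rx":0,"ry":0,"rz":0,"hand":1},{"tx":-0.09,"ty":-0.0965,"tz":0,"rx":0,"ry":0,"rz":0,"hand":1},{"tx":-0.09,"ty":-0.0965,"tz":0,"rx":0,"ry":0,"rz":0,"hand":1},{"tx":-0.09,"ty":-0.0965,"tz":0,"rx":0,"ry":0,"rz":0,"hand":1},{"tx":-0.09,"ty":-0.0965,"tz":0,"rx":0,"ry":0,"rz":0,"hand":1},{"tx":-0.09,"ty":-0.0965,"tz":0,"rx":0,"ry":0,"rz":0,"hand":1}]'
```

```text
time_s: 2.02
ee_pos: [0.4901, -0.2287, 0.2976]
orientation: [-0.665, -3.07, -0.001]
force: [1.4, 0.1, -0.3]
opening: 0.0914
grasp_force: 0.0
```

```bash
python3 -m pendant '[{"tx":-0.09,"ty":-0.0965,"tz":0,"rx":0,"ry":0,"rz":0.226,"hand":1},{"tx":0,"ty":0,"tz":0,"rx":0,"ry":0,"rz":0.226,"hand":1},{"tx":0,"ty":0,"tz":0,"rx":0,"ry":0,"rz":0.226,"hand":1},{"tx":0,"ty":0,"tz":0,"rx":0,"ry":0,"rz":0.226,"hand":1},{"tx":0,"ty":0,"tz":0,"rx":0,"ry":0,"rz":0.226,"hand":1},{"tx":0,"ty":0,"tz":0,"rx":0,"ry":0,"rz":0.226,"hand":1},{"tx":0,"ty":0,"tz":0,"rx":0,"ry":0,"rz":0.226,"hand":1},{"tx":0,"ty":0,"tz":0,"rx":0,"ry":0,"rz":0.226,"hand":1},{"tx":0,"ty":0,"tz":0,"rx":0,"ry":0,"rz":0.226,"hand":1},{"tx":0,"ty":0,"tz":0,"rx":0,"ry":0,"rz":0.226,"hand":1},{"tx":0,"ty":0,"tz":0,"rx":0,"ry":0,"rz":0.226,"hand":1},{"tx":0,"ty":0,"tz":0,"rx":0,"ry":0,"rz":0.226,"hand":1},{"tx":0,"ty":0,"tz":0,"rx":0,"ry":0,"rz":0.226,"hand":1},{"tx":0,"ty":0,"tz":0,"rx":0,"ry":0,"rz":0.226,"hand":1},{"tx":0,"ty":0,"tz":0,"rx":0,"ry":0,"rz":0.226,"hand":1},{"tx":0,"ty":0,"tz":0,"rx":0,"ry":0,"rz":0.226,"hand":1},{"tx":0,"ty":0,"tz":0,"rx":0,"ry":0,"rz":0.226,"hand":1},{"tx":0,"ty":0,"tz":0,"rx":0,"ry":0,"rz":0.226,"hand":1},{"tx":0,"ty":0,"tz":0,"rx":0,"ry":0,"rz":0.226,"hand":1},{"tx":0,"ty":0,"tz":0,"rx":0,"ry":0,"rz":0.226,"hand":1}]'; python3 -c "
from h import *
s=robot.read_state();print(s['joints'],Ro.from_rotvec(s['orientation']).as_matrix().round(3))"
```

```text
time_s: 3.68
ee_pos: [0.5025, -0.264, 0.2975]
orientation: [-3.095, -0.536, 0.001]
force: [-0.2, 0.9, 0.2]
opening: 0.0911
grasp_force: 0.0
[-5.04118631e-01  2.62945504e-01  1.37886494e+00  1.28143946e-04
  1.50097548e+00  7.23384953e-01] [[ 0.942  0.337 -0.001]
 [ 0.337 -0.942  0.001]
 [-0.001 -0.001 -1.   ]]
```

```bash
python3 -m pendant '[{"tx":-0.005,"ty":0.13,"tz":0,"rx":0,"ry":0,"rz":0,"hand":1},{"tx":-0.005,"ty":0.13,"tz":0,"rx":0,"ry":0,"rz":0,"hand":1},{"tx":-0.005,"ty":0.13,"tz":0,"rx":0,"ry":0,"rz":0,"hand":1},{"tx":0,"ty":0,"tz":0,"rx":0,"ry":0,"rz":0.2225,"hand":1},{"tx":0,"ty":0,"tz":0,"rx":0,"ry":0,"rz":0.2225,"hand":1},{"tx":0,"ty":0,"tz":0.1,"rx":0,"ry":0,"rz":0.2225,"hand":1},{"tx":0,"ty":0,"tz":0.1,"rx":0,"ry":0,"rz":0.2225,"hand":1},{"tx":0,"ty":0,"tz":0,"rx":0,"ry":0,"rz":0,"hand":1}]'
cat >> h.py <<'E'
def go(p,R):
    s=robot.read_state();R0=Ro.from_rotvec(s['orientation']).as_matrix()
    print('shift share',(R0.T@(np.array(p)-s['ee_pos'])/.3).round(4),'turn share',(Ro.from_matrix(R0.T@R).as_rotvec()/np.radians(30)).round(4))
E
python3 - <<'E'
from h import *
grab('wrist','w1'); print(robot.read_state()['ee_pos'])
E
```

```text
time_s: 4.35
ee_pos: [0.5354, -0.3736, 0.2309]
orientation: [-3.129, 0.186, 0.018]
force: [-0.8, 1.2, -1.7]
opening: 0.0916
grasp_force: 0.0
[ 0.53673531 -0.37441513  0.23420053]
```

View pics/w1.png

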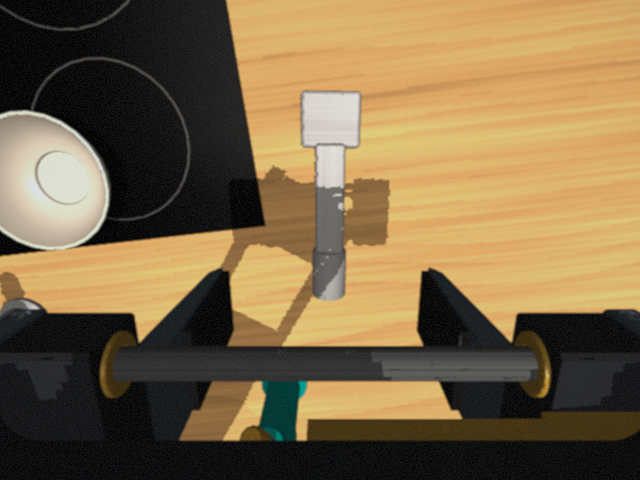

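The wrist view shows the spout in line with the tool: head corners (302,92), (360,93), (360,147) and (301,146), bar at columns 316–344, sleeve end near (329,299).

```bash
python3 - <<'E'
from h import *
g=load('w1')
h=cv2.cvtColor(g['frame'],cv2.COLOR_RGB2HSV)
# bar/sleeve/head edges by row: low-saturation run around col 330
for v,z in((100,.024),(120,.024),(140,.024),(160,.034),(175,.034),(200,.034),(220,.034),(235,.034),(262,.019),(275,.019),(285,.019)):
    m=h[v,280:380,1]<70; i=np.flatnonzero(m)
    if len(i): 
        a,b=280+i[0],280+i[-1]; A,B=plane(g,a,v,z),plane(g,b,v,z);print(v,a,b,((A+B)/2).round(4),np.linalg.norm(A-B).round(4))
print('front',plane(g,330.5,91.5,.024).round(4),'mouthtop',plane(g,329,299,.025).round(4),plane(g,329,299,.012).round(4),'shoulder',plane(g,330,252,.036).round(4))
E
```

```text
100 301 360 [ 0.6347 -0.3887  0.024 ] 0.0579
120 301 359 [ 0.6162 -0.3861  0.024 ] 0.0578
140 302 359 [ 0.5969 -0.3844  0.024 ] 0.0577
160 316 344 [ 0.5782 -0.3818  0.034 ] 0.0281
175 316 344 [ 0.5633 -0.3801  0.034 ] 0.0284
200 316 342 [ 0.5378 -0.3761  0.034 ] 0.0269
220 316 342 [ 0.5165 -0.3737  0.034 ] 0.0274
235 316 342 [ 0.5001 -0.3718  0.034 ] 0.0277
262 313 344 [ 0.4637 -0.3671  0.019 ] 0.0351
275 313 344 [ 0.4479 -0.3653  0.019 ] 0.0355
285 313 343 [ 0.4355 -0.3633  0.019 ] 0.0346
front [ 0.6425 -0.3896  0.024 ] mouthtop [ 0.4206 -0.3628  0.025 ] [ 0.4141 -0.3621  0.012 ] shoulder [ 0.4816 -0.3708  0.036 ]
```

```bash
python3 - <<'E'
from h import *
a=np.radians(-7.27);x=np.array([np.cos(a),np.sin(a),0]);z=np.array([0,0,-1.]);R=np.c_[x,np.cross(z,x),z]
go([.5382,-.3764,.004],R)
E
```

```text
shift share [0.0114 0.0094 0.7672] turn share [-0.0083  0.0146  0.0236]
```

```bash
python3 -m pendant '[{"tx":0.011,"ty":0.009,"tz":0,"rx":-0.008,"ry":0.012,"rz":0.024,"hand":1},{"tx":0,"ty":0,"tz":0.12,"rx":0,"ry":0,"rz":0,"hand":1},{"tx":0,"ty":0,"tz":0.12,"rx":0,"ry":0,"rz":0,"hand":1},{"tx":0,"ty":0,"tz":0.12,"rx":0,"ry":0,"rz":0,"hand":1},{"tx":0,"ty":0,"tz":0.12,"rx":0,"ry":0,"rz":0,"hand":1},{"tx":0,"ty":0,"tz":0.12,"rx":0,"ry":0,"rz":0,"hand":1},{"tx":0,"ty":0,"tz":0.08,"rx":0,"ry":0,"rz":0,"hand":1},{"tx":0,"ty":0,"tz":0,"rx":0,"ry":0,"rz":0,"hand":1},{"tx":0,"ty":0,"tz":0,"rx":0,"ry":0,"rz":0,"hand":1}]'
python3 - <<'E'
from h import *
a=np.radians(-7.27);x=np.array([np.cos(a),np.sin(a),0]);z=np.array([0,0,-1.]);R=np.c_[x,np.cross(z,x),z]
go([.5382,-.3764,.004],R)
E
```

```text
time_s: 5.15
ee_pos: [0.5439, -0.3805, 0.0351]
orientation: [3.13, -0.201, 0.012]
force: [-1.0, -0.6, 0.2]
opening: 0.0911
grasp_force: 0.0
shift share [-0.0213 -0.0116  0.1036] turn share [ 0.0092 -0.0148 -0.0027]
```

```bash
python3 -m pendant '[{"tx":-0.021,"ty":-0.0116,"tz":0,"rx":0.008,"ry":-0.012,"rz":0,"hand":1},{"tx":0,"ty":0,"tz":0.05,"rx":0,"ry":0,"rz":0,"hand":1},{"tx":0,"ty":0,"tz":0.05,"rx":0,"ry":0,"rz":0,"hand":1},{"tx":0,"ty":0,"tz":0,"rx":0,"ry":0,"rz":0,"hand":1},{"tx":0,"ty":0,"tz":0,"rx":0,"ry":0,"rz":0,"hand":1}]'
python3 - <<'E'
from h import *
a=np.radians(-7.27);x=np.array([np.cos(a),np.sin(a),0]);z=np.array([0,0,-1.]);R=np.c_[x,np.cross(z,x),z]
go([.5382,-.3764,.004],R)
E
```

```text
time_s: 5.57
ee_pos: [0.5378, -0.3761, 0.0061]
orientation: [3.134, -0.202, 0.004]
force: [0.4, 0.2, 0.4]
opening: 0.0915
grasp_force: 0.0
shift share [0.0016 0.0009 0.007 ] turn share [ 0.0023 -0.0047 -0.0041]
```

Grasp and lift a little, then see what moved.

```bash
python3 -m pendant '[{"tx":0,"ty":0,"tz":0.005,"rx":0,"ry":0,"rz":0,"hand":0},{"tx":0,"ty":0,"tz":0,"rx":0,"ry":0,"rz":0,"hand":0},{"tx":0,"ty":0,"tz":0,"rx":0,"ry":0,"rz":0,"hand":0},{"tx":0,"ty":0,"tz":0,"rx":0,"ry":0,"rz":0,"hand":0},{"tx":0,"ty":0,"tz":0,"rx":0,"ry":0,"rz":0,"hand":0},{"tx":0,"ty":0,"tz":0,"rx":0,"ry":0,"rz":0,"hand":0},{"tx":0,"ty":0,"tz":0,"rx":0,"ry":0,"rz":0,"hand":0},{"tx":0,"ty":0,"tz":0,"rx":0,"ry":0,"rz":0,"hand":0},{"tx":0,"ty":0,"tz":0,"rx":0,"ry":0,"rz":0,"hand":0},{"tx":0,"ty":0,"tz":0,"rx":0,"ry":0,"rz":0,"hand":0},{"tx":0,"ty":0,"tz":0,"rx":0,"ry":0,"rz":0,"hand":0},{"tx":0,"ty":0,"tz":0,"rx":0,"ry":0,"rz":0,"hand":0}]'
python3 -c "
from h import *
s=robot.read_state();print(s['ee_pos'],s['orientation'],s['moment'])"
```

```text
time_s: 6.57
ee_pos: [0.5369, -0.3757, 0.0024]
orientation: [3.135, -0.203, 0.0]
force: [-1.0, -1.2, -0.5]
opening: 0.0299
grasp_force: 30.0
[ 0.53688729 -0.37573898  0.0024266 ] [ 3.13473165e+00 -2.02993500e-01  1.67506811e-04] [-0.30405352  0.24954157  0.0026126 ]
```

```bash
python3 -m pendant '[{"tx":0,"ty":0,"tz":-0.05,"rx":0,"ry":0,"rz":0,"hand":0},{"tx":0,"ty":0,"tz":-0.12,"rx":0,"ry":0,"rz":0,"hand":0},{"tx":0,"ty":0,"tz":-0.12,"rx":0,"ry":0,"rz":0,"hand":0},{"tx":0,"ty":0,"tz":-0.12,"rx":0,"ry":0,"rz":0,"hand":0},{"tx":0,"ty":0,"tz":-0.12,"rx":0,"ry":0,"rz":0,"hand":0},{"tx":0,"ty":0,"tz":-0.12,"rx":0,"ry":0,"rz":0,"hand":0},{"tx":0,"ty":0,"tz":-0.12,"rx":0,"ry":0,"rz":0,"hand":0},{"tx":0,"ty":0,"tz":-0.12,"rx":0,"ry":0,"rz":0,"hand":0},{"tx":0,"ty":0,"tz":-0.12,"rx":0,"ry":0,"rz":0,"hand":0},{"tx":0,"ty":0,"tz":-0.12,"rx":0,"ry":0,"rz":0,"hand":0},{"tx":0,"ty":0,"tz":0,"rx":0,"ry":0.2333,"rz":0,"hand":0},{"tx":0,"ty":0,"tz":0,"rx":0,"ry":0.2333,"rz":0,"hand":0},{"tx":0,"ty":0,"tz":0,"rx":0,"ry":0.2333,"rz":0,"hand":0},{"tx":0,"ty":0,"tz":0,"rx":0,"ry":0.2333,"rz":0,"hand":0},{"tx":0,"ty":0,"tz":0,"rx":0,"ry":0.2333,"rz":0,"hand":0},{"tx":0,"ty":0,"tz":0,"rx":0,"ry":0,"rz":0,"hand":0}]'
python3 - <<'E'
from h import *
s=robot.read_state();print(s['joints'],Ro.from_rotvec(s['orientation']).as_matrix().round(3))
t=load('top0');si=load('side0')
def axis(g,x0,x1,y0,y1,byrow):
    f=g['frame'].astype(int); m=np.zeros(f.shape[:2],np.uint8)
    q=(f[...,0]-f[...,2])/(f[...,0]+1)
    print('wood',q[y0-3,x0-3],'brass max',np.sort(q[y0:y1,x0:x1].ravel())[-60:].round(2)[::12])
    m[y0:y1,x0:x1]=(q[y0:y1,x0:x1]>.62)
    n,l,st,c=cv2.connectedComponentsWithStats(m);k=1+np.argmax(st[1:,4]);print(st[k],c[k])
    v,u=np.nonzero(l==k);L=cv2.fitLine(np.c_[u,v].astype(np.float32),cv2.DIST_L2,0,.01,.01).ravel();print(L,len(u))
    p=(np.c_[u,v]-L[2:])@L[:2];print('extent',L[2:]+p.min()*L[:2],L[2:]+p.max()*L[:2]);return L
lt=axis(t,296,316,222,258,1);ls=axis(si,294,330,210,255,0)
def pl(g,L):
    c,d1=ray(g,*L[2:]);_,d2=ray(g,*(L[2:]+20*L[:2]));n=np.cross(d1,d2);return n/np.linalg.norm(n),c
n1,c1=pl(t,lt);n2,c2=pl(si,ls)
d=np.cross(n1,n2);d/=np.linalg.norm(d);d*=np.sign(d[0])
X=np.linalg.solve(np.array([n1,n2,[1,0,0]]),[n1@c1,n2@c2,.46]);print('axis dir',d,'elev',np.degrees(np.arcsin(d[2])),'az',np.degrees(np.arctan2(d[1],d[0])),'pt',X)
E
```

```text
time_s: 7.9
ee_pos: [0.5291, -0.3705, 0.3322]
orientation: [2.969, -0.199, 0.915]
force: [-1.7, 0.6, -6.9]
opening: 0.0297
grasp_force: 30.0
[-0.83775409  0.12130083  1.62651741  0.46618085  0.97533139  0.68482119] [[ 0.819 -0.13   0.559]
 [-0.114 -0.991 -0.065]
 [ 0.562 -0.011 -0.827]]
wood 0.07142857142857142 brass max [0.59 0.6  0.6  0.61 0.62]
[301 236   1   2   2] [301.  236.5]
[-4.371139e-08  1.000000e+00  3.010000e+02  2.365000e+02] 2
extent [301.00000002 236.        ] [300.99999998 237.        ]
wood 0.4928909952606635 brass max [0.68 0.68 0.69 0.69 0.71]
[298 220  23  19 212] [309.14150943 228.82075472]
[  0.86209726  -0.50674284 309.1415     228.82076   ] 212
extent [298.5983962  235.01802254] [319.44818105 222.76246909]
axis dir [ 0.86168027 -0.01570501  0.50720849] elev 30.47806719038607 az -1.044159061686241 pt [0.46       0.02321192 0.12151586]
```

```bash
python3 - <<'E'
from h import *
t=load('top0');f=t['frame'].astype(int)
for v in range(226,272,3): print(v,' '.join('%d,%d,%d'%tuple(f[v,u]) for u in range(296,316)))
E
```

```text
226 40,38,38 42,43,40 45,45,40 42,40,43 42,38,41 38,38,39 38,36,35 40,37,38 39,37,37 44,40,41 41,40,38 43,40,38 42,42,42 43,40,41 46,44,43 43,42,41 44,45,40 41,43,41 43,45,40 44,45,46
229 45,37,33 43,37,32 48,44,40 49,43,38 46,37,31 50,45,39 46,36,33 50,42,37 60,52,34 73,61,41 75,59,40 75,62,48 57,49,42 54,46,44 47,40,30 42,38,31 48,35,35 45,37,31 45,39,34 49,46,37
232 157,136,94 157,134,94 156,134,95 160,138,98 154,130,91 118,103,70 78,59,29 101,79,41 112,84,46 108,84,49 96,73,40 96,72,37 106,81,46 105,80,43 111,90,62 163,139,100 155,131,91 156,130,90 153,126,89 153,125,90
235 152,119,83 152,122,84 154,121,86 159,126,90 149,117,82 68,51,28 96,72,40 113,86,45 125,96,55 133,101,58 129,98,56 126,96,51 128,100,56 107,82,45 91,68,34 124,101,73 161,129,93 153,126,88 156,125,89 154,124,88
238 150,118,82 154,119,84 153,121,84 158,123,88 152,120,83 75,55,31 100,76,41 117,91,53 124,94,51 124,95,51 123,95,52 127,99,55 121,92,50 97,73,43 95,72,44 153,123,86 156,121,84 153,121,85 151,119,84 153,120,84
241 154,127,89 156,130,93 158,131,92 140,119,93 93,92,96 89,67,35 105,79,41 121,95,55 126,94,55
[... 1573 characters left out ...]
,143 88,84,82 95,92,90 85,81,84 115,109,108 106,101,101
265 73,72,70 97,95,94 93,89,86 132,132,131 163,158,157 161,165,161 160,161,158 160,160,157 160,162,159 162,164,162 166,167,165 160,159,155 117,115,116 87,83,79 84,82,78 79,74,74 104,101,100 109,106,105 108,107,104 125,113,101
268 81,64,51 61,57,54 48,52,51 71,67,66 76,73,70 90,83,84 77,72,70 82,81,79 102,101,98 74,71,69 68,62,58 62,59,58 69,67,69 60,61,59 114,111,108 113,109,108 108,107,104 123,111,101 145,112,80 153,117,80
271 156,132,92 140,115,81 141,118,82 127,106,77 74,59,50 70,59,50 68,63,64 84,82,82 107,104,102 137,132,132 132,125,125 103,103,99 91,89,86 125,115,98 139,117,93 132,108,72 160,132,91 159,131,93 153,126,87 158,131,94
```

```bash
python3 - <<'E'
from h import *
t=load('top0');s=load('side0')
def pl(g,a,b):
    c,d1=ray(g,*a);_,d2=ray(g,*b);n=np.cross(d1,d2);return n/np.linalg.norm(n),c
f=s['frame'].astype(int);q=(f[...,0]-f[...,2])/(f[...,0]+1);m=(q>.62).astype(np.uint8);m[:210]=0;m[255:]=0;m[:,:294]=0;m[:,330:]=0
n,l,st,c=cv2.connectedComponentsWithStats(m);k=1+np.argmax(st[1:,4])
cn=cv2.findContours((l==k).astype(np.uint8),0,1)[0][0];print(cv2.minAreaRect(cn))
for a,b in (((305.7,235),(305.1,245)),((305.6,235),(305.2,245)),((305.5,235),(305,245))):
    n1,c1=pl(t,a,b)
    for e in((309.14,228.82),(309.8,229.5)):
        n2,c2=pl(s,e,(e[0]+17.24,e[1]-10.13))
        d=np.cross(n1,n2);d/=np.linalg.norm(d);d*=np.sign(d[0])
        X=np.linalg.solve(np.array([n1,n2,[1,0,0]]),[n1@c1,n2@c2,.46]);print(d.round(3),'elev',np.degrees(np.arcsin(d[2])).round(1),'az',np.degrees(np.arctan2(d[1],d[0])).round(1),X.round(4))
p,e=tri(t,(303.6,260.2),s,(245+(706-574)/3.1,205+92/3.1));print('tap disc',p,e)
for v in(262,264,266,268,270,272,274,276,278,280):pass
# side: head disc & column silhouette midpoints
for v in range(228,286,4):
    r=q[v,265:315];i=np.flatnonzero(r<.25);print(v,265+i[0],265+i[-1],end='; ')
# model prediction side by tap center
for X in ([.4225,.0152,.142],[.4225,.010,.142],[.4225,.006,.142],[.4225,.0152,0],[.4225,.010,0],[.4225,.006,0]):print(X,proj(t,X).round(1),proj(s,X).round(1))
E
```

```text
((309.11767578125, 229.0294189453125), (10.118415832519531, 24.18130111694336), 59.03623962402344)
[ 0.831 -0.065  0.552] elev 33.5 az -4.5 [0.46   0.0128 0.1345]
[ 0.831 -0.065  0.552] elev 33.5 az -4.5 [0.46   0.0129 0.1311]
[ 0.843 -0.048  0.536] elev 32.4 az -3.2 [0.46   0.0126 0.1348]
[ 0.842 -0.048  0.537] elev 32.5 az -3.2 [0.46   0.0127 0.1314]
[ 0.837 -0.057  0.544] elev 33.0 az -3.9 [0.46   0.0131 0.1342]
[ 0.837 -0.057  0.545] elev 33.0 az -3.9 [0.46   0.0132 0.1308]
tap disc [0.42342824 0.01648488 0.13067251] 0.0012195923591128634
228 283 297; 232 278 296; 236 278 297; 240 278 304; 244 278 300; 248 279 298; 252 279 297; 256 280 297; 260 275 297; 264 265 297; 268 280 300; 272 278 302; 276 277 302; 280 279 300; 284 285 293; [0.4225, 0.0152, 0.142] [304.  260.2] [286.8 231.6]
[0.4225, 0.01, 0.142] [306.2 260.2] [287.3 233.4]
[0.4225, 0.006, 0.142] [307.9 260.2] [287.8 234.8]
[0.4225, 0.0152, 0] [305.5 261.8] [289.1 273.9]
[0.4225, 0.01, 0] [307.4 261.8] [289.6 275.6]
[0.4225, 0.006, 0] [308.9 261.8] [290. 277.]
```

```bash
cat >> h.py <<'E'
def tgt(sh,az,el,dist,gx=.1137,gz=-.0166):
    a,e=np.radians([az,el]);d=np.array([np.cos(e)*np.cos(a),np.cos(e)*np.sin(a),np.sin(e)]);y=np.array([-np.sin(a),np.cos(a),0]);z=np.cross(d,y)
    return np.array(sh)+d*(dist+gx)+z*gz,np.c_[d,-y,-z]
E
python3 - <<'E'
from h import *
p,R=tgt([.449,.0136,.1268],-4,35,.08);print(p);go(p+[0,0,.1],R)
E
```

```text
[0.61678141 0.00186758 0.22430383]
shift share [ 0.0832 -1.2683  0.1051] turn share [ 0.0492  0.0251 -0.1076]
```

```bash
python3 -m pendant '[{"tx":0.0075,"ty":-0.115,"tz":0.0095,"rx":0,"ry":0,"rz":0,"hand":0},{"tx":0.0075,"ty":-0.115,"tz":0.0095,"rx":0,"ry":0,"rz":0,"hand":0},{"tx":0.0075,"ty":-0.115,"tz":0.0095,"rx":0,"ry":0,"rz":0,"hand":0},{"tx":0.0075,"ty":-0.115,"tz":0.0095,"rx":0,"ry":0,"rz":0,"hand":0},{"tx":0.0075,"ty":-0.115,"tz":0.0095,"rx":0,"ry":0,"rz":0,"hand":0},{"tx":0.0075,"ty":-0.115,"tz":0.0095,"rx":0,"ry":0,"rz":0,"hand":0},{"tx":0.0075,"ty":-0.115,"tz":0.0095,"rx":0,"ry":0,"rz":0,"hand":0},{"tx":0.0075,"ty":-0.115,"tz":0.0095,"rx":0,"ry":0,"rz":0,"hand":0},{"tx":0.0075,"ty":-0.115,"tz":0.0095,"rx":0,"ry":0,"rz":0,"hand":0},{"tx":0.0075,"ty":-0.115,"tz":0.0095,"rx":0,"ry":0,"rz":0,"hand":0},{"tx":0.0075,"ty":-0.115,"tz":0.0095,"rx":0,"ry":0,"rz":0,"hand":0},{"tx":0,"ty":0,"tz":0,"rx":0.05,"ry":0.025,"rz":-0.108,"hand":0},{"tx":0,"ty":0,"tz":0,"rx":0,"ry":0,"rz":0,"hand":0},{"tx":0,"ty":0,"tz":0,"rx":0,"ry":0,"rz":0,"hand":0},{"tx":0,"ty":0,"tz":0,"rx":0,"ry":0,"rz":0,"hand":0}]'
python3 - <<'E'
from h import *
p,R=tgt([.449,.0136,.1268],-4,35,.08);go(p,R);print(robot.read_state()['joints'])
E
```

```text
time_s: 9.15
ee_pos: [0.6239, -0.0049, 0.3299]
orientation: [2.959, -0.099, 0.95]
force: [0.4, 1.0, -3.1]
opening: 0.0296
grasp_force: 30.0
shift share [-0.2257 -0.025   0.2711] turn share [ 0.0189 -0.0214  0.0111]
[ 0.00411258  0.02057239  1.75595837 -0.07793789  0.7463726   1.68232457]
```

```bash
python3 -m pendant '[{"tx":-0.075,"ty":-0.008,"tz":0.09,"rx":0.01,"ry":-0.01,"rz":0.005,"hand":0},{"tx":-0.075,"ty":-0.008,"tz":0.09,"rx":0,"ry":0,"rz":0,"hand":0},{"tx":-0.075,"ty":-0.008,"tz":0.09,"rx":0,"ry":0,"rz":0,"hand":0},{"tx":0,"ty":0,"tz":0,"rx":0,"ry":0,"rz":0,"hand":0},{"tx":0,"ty":0,"tz":0,"rx":0,"ry":0,"rz":0,"hand":0},{"tx":0,"ty":0,"tz":0,"rx":0,"ry":0,"rz":0,"hand":0}]'
python3 - <<'E'
from h import *
p,R=tgt([.449,.0136,.1268],-4,35,.08);go(p,R)
a=grab('side','side1');b=grab('top','top1')
i=cv2.cvtColor(a['frame'],cv2.COLOR_RGB2BGR)[140:300,250:410];j=cv2.cvtColor(b['frame'],cv2.COLOR_RGB2BGR)[170:290,255:365]
i=cv2.resize(i,None,fx=2.5,fy=2.5,interpolation=2);j=cv2.resize(j,(367,400),interpolation=2)
cv2.imwrite('pics/c2.png',np.hstack([i,j]))
E
```

```text
time_s: 9.65
ee_pos: [0.619, 0.0019, 0.2285]
orientation: [2.964, -0.1, 0.956]
force: [0.1, 0.5, -2.6]
opening: 0.0298
grasp_force: 30.0
shift share [-0.0141  0.0005  0.0069] turn share [ 0.0068 -0.0259  0.0069]
```

View pics/c2.png

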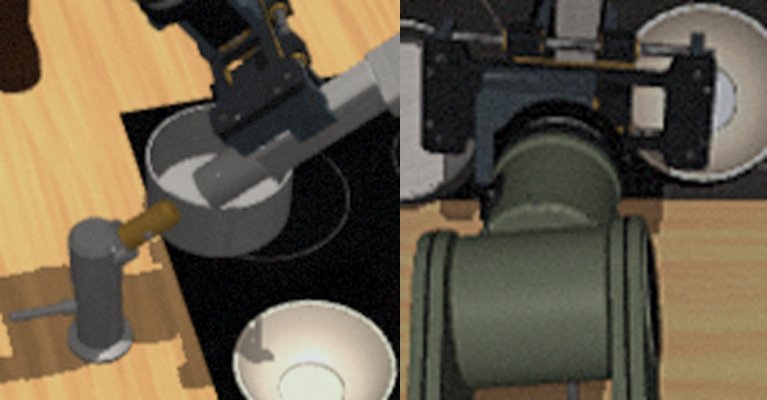

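The side crop (2.5x, offset 250,140) shows the sleeve mouth at about (210,187), facing the stub tip at about (175,207) and nearly on the stub's line. The arm hides the stub in the top view.

```bash
python3 - <<'E'
from h import *
s=load('side1');w=grab('wrist','w2')
st=robot.read_state();R0=Ro.from_rotvec(st['orientation']).as_matrix()
S=np.c_[R0[:,0],-R0[:,1],-R0[:,2]];m=st['ee_pos']-S@[.1137,0,-.0166]
print('mouth',m.round(4),'az',np.degrees(np.arctan2(S[1,0],S[0,0])),'el',np.degrees(np.arcsin(S[2,0])))
sh=np.array([.449,.0136,.1268]);_,R=tgt(sh,-4,35,0);d=R[:,0];print((m-sh)@R)
cr=lambda p:((p-[250,140])*2.5).round(1)
for n,X in(('shoulder',sh),('tip',sh+.05*d),('mouth',m),('mouth top',m+.019*S[:,2]),('mouth bot',m-.019*S[:,2]),('sleeve end',m+.055*S[:,0]),('sleeve end top',m+.055*S[:,0]+.019*S[:,2])):print(n,cr(proj(s,X)),proj(w,X).round(1))
E
```

```text
mouth [0.5169 0.0091 0.1757] az -3.700985884265751 el 35.78932063124622
[ 0.08378669 -0.00022273 -0.00104043]
shoulder [123.7 236.7] [325.6 567.6]
tip [171.6 206.9] [326.2 510.2]
mouth [203.8 185.6] [326.2 469. ]
mouth top [190.8 174.2] [326.3 498.8]
mouth bot [216.6 196.8] [326.1 443.5]
sleeve end [258.4 150.7] [326.5 391.9]
sleeve end top [245.8 138.7] [326.6 417.1]
```

View pics/w2.png

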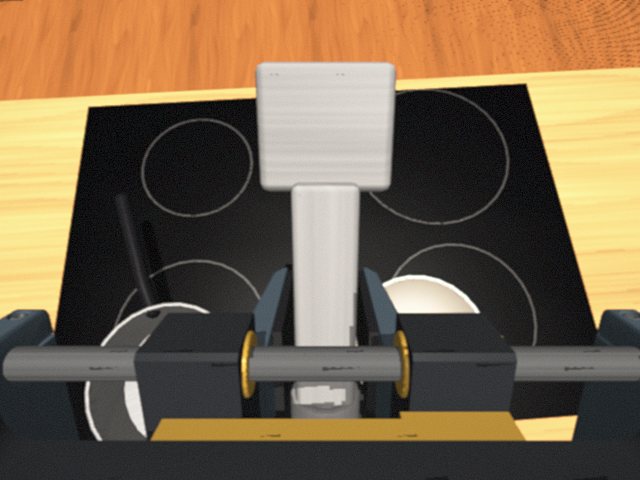

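The wrist view shows the spout straight and centred in the jaws: bar at columns 292–360, head centred at 327. I'll enlarge the side view to compare the sleeve and stub axes.

```bash
python3 - <<'E'
from h import *
s=load('side1')
i=cv2.cvtColor(s['frame'],cv2.COLOR_RGB2BGR)[175:250,275:375]
i=cv2.resize(i,None,fx=8,fy=8,interpolation=cv2.INTER_CUBIC)
cv2.imwrite('pics/c3.png',cv2.convertScaleAbs(i,alpha=1.6,beta=10))
st=robot.read_state();R0=Ro.from_rotvec(st['orientation']).as_matrix()
S=np.c_[R0[:,0],-R0[:,1],-R0[:,2]];m=st['ee_pos']-S@[.1137,0,-.0166]
cr=lambda p:((p-[275,175]+.5)*8-.5).round(1)
for a in np.linspace(0,2*np.pi,8,endpoint=False):print(cr(proj(s,m+.019*(np.cos(a)*S[:,2]+np.sin(a)*S[:,1]))))
sh=np.array([.449,.0136,.1268]);_,R=tgt(sh,-4,35,0);print('shoulder disc');
for a in np.linspace(0,2*np.pi,4,endpoint=False):print(cr(proj(s,sh+.019*(np.cos(a)*-R[:,2]-np.sin(a)*R[:,1]))))
print('tip');
for a in np.linspace(0,2*np.pi,4,endpoint=False):print(cr(proj(s,sh+.05*R[:,0]+.009*(np.cos(a)*-R[:,2]-np.sin(a)*R[:,1]))))
E
```

```text
[414.2 280.9]
[416.3 255.1]
[441.2 266. ]
[474.2 306.3]
[496.5 353.1]
[495.3 379.6]
[470.7 369.8]
[436.9 328.7]
shoulder disc
[157.  446.5]
[187.8 428.7]
[241.1 514.4]
[211.4 534. ]
tip
[333.  368.8]
[346.1 361. ]
[371.8 402.4]
[358.9 410.6]
```

View pics/c3.png

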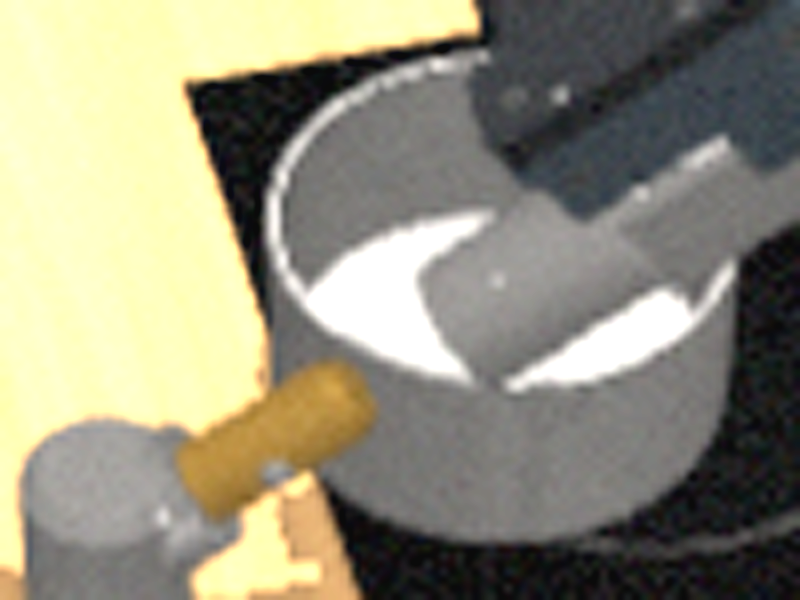

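```bash
python3 - <<'E'
from h import *
t=load('top1')
st=robot.read_state();R0=Ro.from_rotvec(st['orientation']).as_matrix()
S=np.c_[R0[:,0],-R0[:,1],-R0[:,2]];m=st['ee_pos']-S@[.1137,0,-.0166]
for X in((.166,.03,.005),(.166,-.03,.005),(.22,.03,.005),(.22,-.03,.005),(.16,.015,.015),(.16,-.015,.015)):print(X,proj(t,m+S@X).round(1))
f=t['frame'].astype(int)
for v in range(148,176,3):print(v,' '.join('%d'%f[v,u].mean() for u in range(294,326)))
E
```

```text
(0.166, 0.03, 0.005) [295.4 153.7]
(0.166, -0.03, 0.005) [322.9 155.5]
(0.22, 0.03, 0.005) [296.1 130. ]
(0.22, -0.03, 0.005) [324.3 131.8]
(0.16, 0.015, 0.015) [301.9 158.5]
(0.16, -0.015, 0.015) [315.7 159.4]
148 18 29 57 101 107 102 105 102 106 103 110 99 102 105 102 101 108 105 104 105 100 105 106 105 107 104 104 105 102 84 21 30
151 30 32 66 112 112 108 107 111 108 103 106 106 102 107 104 106 105 109 105 109 100 104 105 107 107 103 107 109 94 67 23 24
154 33 30 35 27 27 26 20 16 51 118 122 112 116 121 120 124 125 128 121 118 113 105 63 66 68 72 82 79 66 36 27 32
157 32 35 34 38 34 34 36 25 54 111 110 106 106 104 103 109 111 111 107 103 106 93 27 35 38 30 29 30 27 35 31 41
160 28 33 28 30 23 36 28 24 61 115 110 108 105 106 105 111 111 110 108 110 111 97 23 32 35 29 42 32 28 33 26 33
163 33 35 2 17 13 0 5 14 60 117 111 107 106 107 106 111 109 110 110 105 108 94 19 31 28 42 32 41 29 30 25 24
166 29 15 16 14 5 2 3 22 75 114 111 109 103 106 106 109 113 110 110 112 107 86 8 41 28 33 31 33 28 28 36 32
169 28 7 1 2 13 21 12 22 85 119 110 107 107 108 112 109 106 104 110 112 100 64 0 34 33 36 39 36 32 39 35 33
172 38 4 21 40 47 43 8 42 102 112 108 106 103 107 107 105 104 104 109 109 102 37 16 49 44 40 33 37 38 36 30 32
175 12 17 32 55 44 37 1 43 113 113 107 101 100 106 111 104 108 107 106 108 100 6 25 51 52 43 30 39 34 28 37 33
```

Both views agree with the model to about 1 mm, so I start the approach.

```bash
python3 -m pendant '[{"tx":0,"ty":0,"tz":0,"rx":0,"ry":-0.02,"rz":0,"hand":0},{"tx":-0.033,"ty":0,"tz":0,"rx":0,"ry":0,"rz":0,"hand":0},{"tx":-0.033,"ty":0,"tz":0,"rx":0,"ry":0,"rz":0,"hand":0},{"tx":-0.033,"ty":0,"tz":0,"rx":0,"ry":0,"rz":0,"hand":0},{"tx":-0.02,"ty":0,"tz":0,"rx":0,"ry":0,"rz":0,"hand":0},{"tx":-0.02,"ty":0,"tz":0,"rx":0,"ry":0,"rz":0,"hand":0},{"tx":0,"ty":0,"tz":0,"rx":0,"ry":0,"rz":0,"hand":0},{"tx":0,"ty":0,"tz":0,"rx":0,"ry":0,"rz":0,"hand":0}]'
cat > st.py <<'E'
from h import *
st=robot.read_state();R0=Ro.from_rotvec(st['orientation']).as_matrix()
S=np.c_[R0[:,0],-R0[:,1],-R0[:,2]];m=st['ee_pos']-S@[.1137,0,-.0166]
sh=np.array([.449,.0136,.1268]);_,R=tgt(sh,-4,35,0)
print('mouth rel stub (d,-y,-z)',((m-sh)@R*1e3).round(1),'az',np.degrees(np.arctan2(S[1,0],S[0,0])).round(1),'el',np.degrees(np.arcsin(S[2,0])).round(1),'F in spout axes',(st['force']@S).round(1),'M',(st['moment']@S).round(2))
E
python3 st.py
```

```text
time_s: 10.47
ee_pos: [0.582, 0.0051, 0.201]
orientation: [2.972, -0.097, 0.932]
force: [1.0, -0.5, -3.1]
opening: 0.0295
grasp_force: 30.0
mouth rel stub (d,-y,-z) [38.1 -0.2 -1.2] az -3.6 el 34.8 F in spout axes [-0.9 -0.4 -3.1] M [0.   0.88 0.04]
```

```bash
python3 -m pendant '[{"tx":-0.015,"ty":0,"tz":0,"rx":0,"ry":0,"rz":0,"hand":0},{"tx":-0.015,"ty":0,"tz":0,"rx":0,"ry":0,"rz":0,"hand":0},{"tx":-0.015,"ty":0,"tz":0,"rx":0,"ry":0,"rz":0,"hand":0},{"tx":0,"ty":0,"tz":0,"rx":0,"ry":0,"rz":0,"hand":0},{"tx":0,"ty":0,"tz":0,"rx":0,"ry":0,"rz":0,"hand":0}]'; python3 st.py
```

```text
time_s: 10.88
ee_pos: [0.5715, 0.0056, 0.1937]
orientation: [2.971, -0.097, 0.934]
force: [2.0, -0.4, -3.1]
opening: 0.0296
grasp_force: 30.0
mouth rel stub (d,-y,-z) [25.3 -0.  -1.2] az -3.6 el 34.9 F in spout axes [-0.1 -0.3 -3.7] M [-0.22  0.52  0.15]
```

```bash
python3 -m pendant '[{"tx":-0.01,"ty":0,"tz":0,"rx":0,"ry":0,"rz":0,"hand":0},{"tx":-0.01,"ty":0,"tz":0,"rx":0,"ry":0,"rz":0,"hand":0},{"tx":-0.01,"ty":0,"tz":0,"rx":0,"ry":0,"rz":0,"hand":0},{"tx":0,"ty":0,"tz":0,"rx":0,"ry":0,"rz":0,"hand":0}]'; python3 st.py;  python3 -m pendant '[{"tx":-0.01,"ty":0,"tz":0,"rx":0,"ry":0,"rz":0,"hand":0},{"tx":-0.01,"ty":0,"tz":0,"rx":0,"ry":0,"rz":0,"hand":0},{"tx":0,"ty":0,"tz":0,"rx":0,"ry":0,"rz":0,"hand":0}]'; python3 st.py
```

```text
time_s: 11.22
ee_pos: [0.5687, 0.0063, 0.1932]
orientation: [2.966, -0.095, 0.952]
force: [6.5, -2.5, 0.5]
opening: 0.0296
grasp_force: 30.0
mouth rel stub (d,-y,-z) [22.5 -0.3 -1.1] az -3.5 el 35.6 F in spout axes [ 5.7 -2.1 -3.4] M [-0.38 -0.79  0.26]
time_s: 11.47
ee_pos: [0.5634, 0.0065, 0.1893]
orientation: [2.967, -0.095, 0.95]
force: [7.0, -2.3, -0.2]
opening: 0.0295
grasp_force: 30.0
mouth rel stub (d,-y,-z) [15.9 -0.2 -1. ] az -3.6 el 35.5 F in spout axes [ 5.7 -1.8 -4.3] M [-0.38 -0.76  0.3 ]
```

```bash
python3 -m pendant '[{"tx":-0.012,"ty":0,"tz":0,"rx":0,"ry":0,"rz":0,"hand":0},{"tx":-0.012,"ty":0,"tz":0,"rx":0,"ry":0,"rz":0,"hand":0},{"tx":0,"ty":0,"tz":0,"rx":0,"ry":0,"rz":0,"hand":0}]'; python3 st.py
python3 - <<'E'
from h import *
a=grab('side','side2')
i=cv2.cvtColor(a['frame'],cv2.COLOR_RGB2BGR)[175:250,275:375]
i=cv2.resize(i,None,fx=8,fy=8,interpolation=cv2.INTER_CUBIC)
cv2.imwrite('pics/c4.png',cv2.convertScaleAbs(i,alpha=1.6,beta=10))
E
```

```text
time_s: 11.72
ee_pos: [0.5576, 0.0069, 0.1853]
orientation: [2.967, -0.095, 0.951]
force: [7.4, -2.9, 0.3]
opening: 0.0297
grasp_force: 30.0
mouth rel stub (d,-y,-z) [ 8.8 -0.2 -1. ] az -3.5 el 35.5 F in spout axes [ 6.4 -2.4 -4.2] M [-0.46 -0.81  0.21]
```

View pics/c4.png

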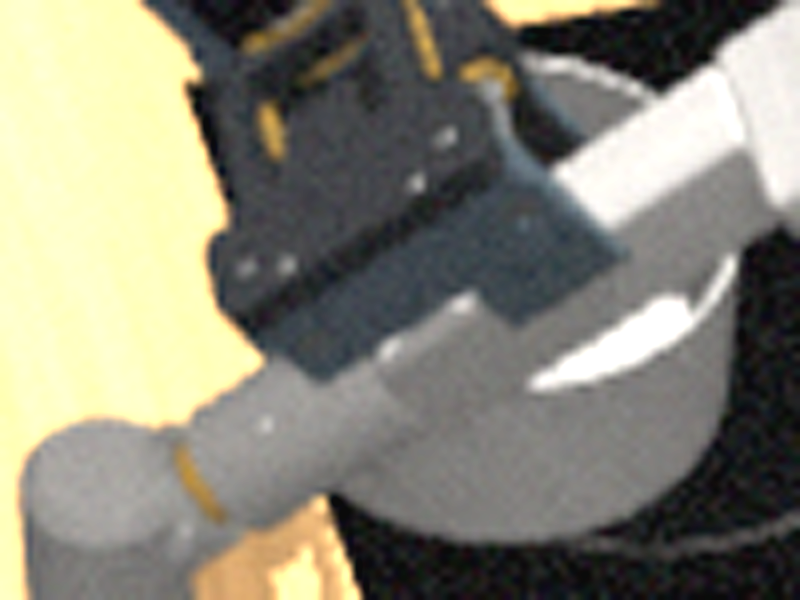

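The crop shows the sleeve past the balls, with only a thin brass band at (200,485) left, about 4–5 mm.

```bash
python3 -m pendant '[{"tx":-0.01,"ty":0,"tz":0,"rx":0,"ry":0,"rz":0,"hand":0},{"tx":-0.007,"ty":0,"tz":0,"rx":0,"ry":0,"rz":0,"hand":0},{"tx":0,"ty":0,"tz":0,"rx":0,"ry":0,"rz":0,"hand":0}]'; python3 st.py;python3 -m pendant '[{"tx":-0.007,"ty":0,"tz":0,"rx":0,"ry":0,"rz":0,"hand":0},{"tx":0,"ty":0,"tz":0,"rx":0,"ry":0,"rz":0,"hand":0}]'; python3 st.py
```

```text
time_s: 12.02
ee_pos: [0.5535, 0.0072, 0.1823]
orientation: [2.967, -0.095, 0.95]
force: [7.1, -2.8, 0.7]
opening: 0.03
grasp_force: 30.0
mouth rel stub (d,-y,-z) [ 3.8 -0.2 -1. ] az -3.5 el 35.5 F in spout axes [ 6.3 -2.3 -3.7] M [-0.54 -0.85  0.24]
time_s: 12.18
ee_pos: [0.5525, 0.0073, 0.1818]
orientation: [2.966, -0.095, 0.953]
force: [8.1, -3.4, 1.7]
opening: 0.0297
grasp_force: 30.0
mouth rel stub (d,-y,-z) [ 2.7 -0.2 -0.9] az -3.5 el 35.6 F in spout axes [ 7.8 -2.9 -3.5] M [-0.7  -1.14  0.24]
```

```bash
python3 -m pendant '[{"tx":-0.007,"ty":0,"tz":0,"rx":0,"ry":0,"rz":0,"hand":0},{"tx":-0.007,"ty":0,"tz":0,"rx":0,"ry":0,"rz":0,"hand":0},{"tx":0,"ty":0,"tz":0,"rx":0,"ry":0,"rz":0,"hand":0}]'; python3 st.py;python3 -m pendant '[{"tx":-0.007,"ty":0,"tz":0,"rx":0,"ry":0,"rz":0,"hand":0},{"tx":-0.007,"ty":0,"tz":0,"rx":0,"ry":0,"rz":0,"hand":0},{"tx":0,"ty":0,"tz":0,"rx":0,"ry":0,"rz":0,"hand":0}]'; python3 st.py
```

```text
time_s: 12.43
ee_pos: [0.5523, 0.0075, 0.1825]
orientation: [2.962, -0.093, 0.965]
force: [13.3, -6.5, 4.6]
opening: 0.0295
grasp_force: 30.0
mouth rel stub (d,-y,-z) [ 2.7 -0.3 -0.7] az -3.5 el 36.1 F in spout axes [13.8 -5.6 -4.4] M [-0.9  -1.98  0.31]
time_s: 12.68
ee_pos: [0.552, 0.0078, 0.1831]
orientation: [2.959, -0.092, 0.977]
force: [16.0, -7.2, 8.2]
opening: 0.0296
grasp_force: 30.0
mouth rel stub (d,-y,-z) [ 2.7 -0.5 -0.5] az -3.5 el 36.6 F in spout axes [18.1 -6.2 -3.2] M [-1.22 -2.91  0.46]
```

```bash
python3 -m pendant '[{"tx":-0.01,"ty":0,"tz":0,"rx":0,"ry":0,"rz":0,"hand":0},{"tx":-0.01,"ty":0,"tz":0,"rx":0,"ry":0,"rz":0,"hand":0},{"tx":0,"ty":0,"tz":0,"rx":0,"ry":0,"rz":0,"hand":0}]'; python3 st.py
python3 - <<'E'
from h import *
a=grab('side','side3')
f=lambda n:cv2.resize(cv2.cvtColor(load(n)['frame'],cv2.COLOR_RGB2BGR)[215:250,275:325],None,fx=8,fy=8,interpolation=cv2.INTER_CUBIC)
cv2.imwrite('pics/c5.png',cv2.convertScaleAbs(np.hstack([f('side2'),f('side3')]),alpha=1.6,beta=10))
E
```

```text
time_s: 12.93
ee_pos: [0.5515, 0.0084, 0.1842]
orientation: [2.954, -0.09, 0.995]
force: [22.0, -8.9, 13.7]
opening: 0.0298
grasp_force: 30.1
mouth rel stub (d,-y,-z) [ 2.7 -1.  -0.3] az -3.4 el 37.2 F in spout axes [26.1 -7.6 -2.7] M [-1.6  -4.11  0.61]
```

View pics/c5.png

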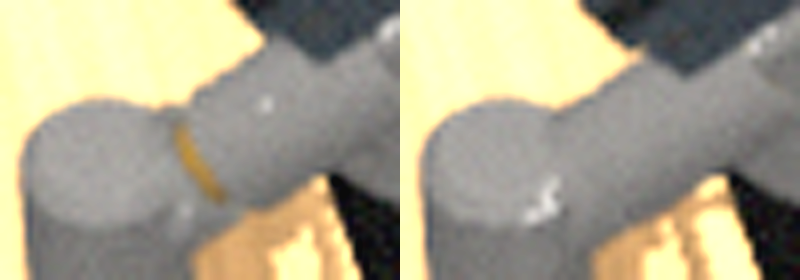

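The right half of the crop shows no brass, so the sleeve mouth is flush on the shoulder, and the position stalled as the force rose. I ease off the push and work out the swing.

```bash
python3 -m pendant '[{"tx":0.014,"ty":0,"tz":0,"rx":0,"ry":0,"rz":0,"hand":0},{"tx":0.014,"ty":0,"tz":0,"rx":0,"ry":0,"rz":0,"hand":0},{"tx":0,"ty":0,"tz":0,"rx":0,"ry":0,"rz":0,"hand":0},{"tx":0,"ty":0,"tz":0,"rx":0,"ry":0,"rz":0,"hand":0}]'; python3 st.py
cat > sw.py <<'E'
from h import *
import sys
n=float(sys.argv[1]);deg=float(sys.argv[2]);s=robot.read_state()
R0=Ro.from_rotvec(s['orientation']).as_matrix();c=np.array([.4235,.0153,s['ee_pos'][2]])
Q=Ro.from_rotvec([0,0,np.radians(deg/n)]).as_matrix()
print('shift',(R0.T@((Q-np.eye(3))@(s['ee_pos']-c))/.3).round(4),'turn',(R0.T@[0,0,deg/n/30]).round(4),s['joints'].round(2))
E
python3 sw.py 12 45.6
```

```text
time_s: 13.32
ee_pos: [0.5521, 0.0077, 0.1826]
orientation: [2.961, -0.094, 0.969]
force: [13.6, -5.2, 6.2]
opening: 0.0298
grasp_force: 30.0
mouth rel stub (d,-y,-z) [ 2.5 -0.6 -0.6] az -3.5 el 36.3 F in spout axes [14.8 -4.3 -3.3] M [-0.91 -2.32  0.36]
shift [-0.0008 -0.0284 -0.0008] turn [ 0.0749  0.0005 -0.1021] [ 0.03  0.02  2.16 -0.19  0.34  1.82]
```

```bash
python3 -m pendant '[{"tx":0.01,"ty":0,"tz":0,"rx":0,"ry":0,"rz":0,"hand":0},{"tx":-0.0008,"ty":-0.0284,"tz":-0.0008,"rx":0.075,"ry":0.0005,"rz":-0.102,"hand":0},{"tx":-0.0008,"ty":-0.0284,"tz":-0.0008,"rx":0.075,"ry":0.0005,"rz":-0.102,"hand":0},{"tx":-0.0008,"ty":-0.0284,"tz":-0.0008,"rx":0.075,"ry":0.0005,"rz":-0.102,"hand":0},{"tx":-0.0008,"ty":-0.0284,"tz":-0.0008,"rx":0.075,"ry":0.0005,"rz":-0.102,"hand":0},{"tx":0,"ty":0,"tz":0,"rx":0,"ry":0,"rz":0,"hand":0}]'; python3 st.py; python3 sw.py 12 45.6
```

```text
time_s: 13.82
ee_pos: [0.5507, 0.0377, 0.1825]
orientation: [-2.928, -0.265, -0.951]
force: [12.8, -0.0, 3.7]
opening: 0.0302
grasp_force: 30.0
mouth rel stub (d,-y,-z) [ 2.4 -5.9 -1.2] az 10.4 el 36.0 F in spout axes [12.3 -2.3 -4.4] M [-0.41 -1.91  0.14]
shift [-0.0006 -0.0285 -0.0006] turn [ 0.0744  0.0005 -0.1025] [-0.03  0.02  2.15  0.34  0.37  1.08]
```

```bash
python3 -m pendant '[{"tx":0.007,"ty":-0.0285,"tz":-0.0008,"rx":0.075,"ry":0.0005,"rz":-0.102,"hand":0},{"tx":-0.0008,"ty":-0.0285,"tz":-0.0008,"rx":0.075,"ry":0.0005,"rz":-0.102,"hand":0},{"tx":-0.0008,"ty":-0.0285,"tz":-0.0008,"rx":0.075,"ry":0.0005,"rz":-0.102,"hand":0},{"tx":-0.0008,"ty":-0.0285,"tz":-0.0008,"rx":0.075,"ry":0.0005,"rz":-0.102,"hand":0},{"tx":0,"ty":0,"tz":0,"rx":0,"ry":0,"rz":0,"hand":0}]'; python3 st.py; python3 -m pendant '[{"tx":-0.0008,"ty":-0.0285,"tz":-0.0008,"rx":0.075,"ry":0.0005,"rz":-0.102,"hand":0},{"tx":-0.0008,"ty":-0.0285,"tz":-0.0008,"rx":0.075,"ry":0.0005,"rz":-0.102,"hand":0},{"tx":-0.0008,"ty":-0.0285,"tz":-0.0008,"rx":0.075,"ry":0.0005,"rz":-0.102,"hand":0},{"tx":-0.0008,"ty":-0.0285,"tz":-0.0008,"rx":0.075,"ry":0.0005,"rz":-0.102,"hand":0},{"tx":0,"ty":0,"tz":0,"rx":0,"ry":0,"rz":0,"hand":0}]'; python3 st.py; python3 sw.py 2 4; python3 -c "
from h import *
print(robot.read_state()['ee_pos'])"
```

```text
time_s: 14.23
ee_pos: [0.5408, 0.0697, 0.1823]
orientation: [-2.799, -0.631, -0.902]
force: [11.9, 0.9, 1.2]
opening: 0.0296
grasp_force: 30.0
mouth rel stub (d,-y,-z) [  0.5 -12.3  -2.8] az 25.4 el 35.7 F in spout axes [ 9.8 -4.2 -5.5] M [-0.82 -1.72  0.41]
time_s: 14.65
ee_pos: [0.5225, 0.0983, 0.1825]
orientation: [-2.628, -0.97, -0.847]
force: [13.7, 2.0, 2.4]
opening: 0.0298
grasp_force: 30.1
mouth rel stub (d,-y,-z) [ -2.8 -18.1  -5.2] az 40.5 el 35.8 F in spout axes [10.9 -7.4 -4.8] M [-1.3  -1.67  0.64]
shift [-0.0001 -0.015  -0.    ] turn [ 0.039  -0.0001 -0.0541] [-0.14  0.06  2.11  0.77  0.68  0.18]
[0.52250344 0.09827631 0.18246131]
```

```bash
python3 -m pendant '[{"tx":0,"ty":-0.015,"tz":0,"rx":0.039,"ry":0,"rz":-0.054,"hand":0},{"tx":0,"ty":0,"tz":0,"rx":0,"ry":0,"rz":0,"hand":0},{"tx":0,"ty":0,"tz":0,"rx":0,"ry":0,"rz":0,"hand":0}]'; python3 st.py
python3 - <<'E'
from h import *
st=robot.read_state();R0=Ro.from_rotvec(st['orientation']).as_matrix()
S=np.c_[R0[:,0],-R0[:,1],-R0[:,2]];m=st['ee_pos']-S@[.1137,0,-.0166];print('outlet',m+S@[.1925,0,-.019],'tcp az',np.degrees(np.arctan2(*(st['ee_pos'][:2]-[.4235,.0153])[::-1])))
t=grab('top','top2');f=t['frame']
i=cv2.cvtColor(f,cv2.COLOR_RGB2BGR)[150:290,180:390];cv2.imwrite('pics/c6.png',cv2.resize(i,None,fx=3.6,fy=3.6,interpolation=2))
E
```

```text
time_s: 14.9
ee_pos: [0.5197, 0.1015, 0.1825]
orientation: [-2.605, -1.011, -0.84]
force: [12.7, 1.1, 2.3]
opening: 0.0297
grasp_force: 30.1
mouth rel stub (d,-y,-z) [ -3.3 -18.8  -5.6] az 42.4 el 35.8 F in spout axes [ 9.6 -7.7 -4.1] M [-1.57 -1.57  0.64]
outlet [0.56790974 0.14562766 0.22656182] tcp az 41.883730567544006
```

View pics/c6.png

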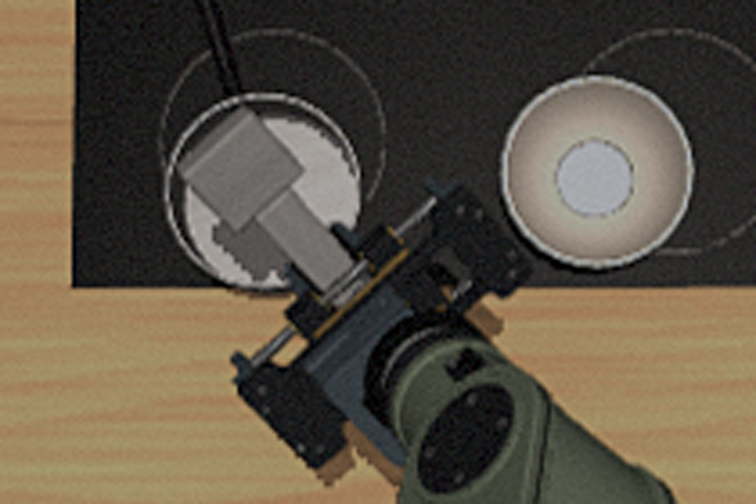

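The top view shows the spray head centre near the pan centre, and the computed outlet is about 4 mm from it, nearly all radial. I relieve the residual forces, then let go.

```bash
python3 -m pendant '[{"tx":0.012,"ty":0.007,"tz":0,"rx":0,"ry":0,"rz":0,"hand":0},{"tx":0.008,"ty":0.006,"tz":0,"rx":0,"ry":0,"rz":0,"hand":0},{"tx":0,"ty":0,"tz":0,"rx":0,"ry":0,"rz":0,"hand":0},{"tx":0,"ty":0,"tz":0,"rx":0,"ry":0,"rz":0,"hand":0}]'; python3 st.py
```

```text
time_s: 15.28
ee_pos: [0.5204, 0.1022, 0.1812]
orientation: [-2.605, -1.016, -0.823]
force: [4.0, -3.8, -1.6]
opening: 0.0298
grasp_force: 30.0
mouth rel stub (d,-y,-z) [ -3.1 -19.   -5.1] az 42.5 el 35.2 F in spout axes [-0.6 -5.5 -1.5] M [-1.11  0.79  0.52]
```

```bash
python3 -m pendant '[{"tx":-0.004,"ty":0.008,"tz":0,"rx":0,"ry":0,"rz":0,"hand":0},{"tx":0,"ty":0.006,"tz":0,"rx":0,"ry":0,"rz":0,"hand":0},{"tx":0,"ty":0,"tz":0,"rx":0,"ry":0,"rz":0,"hand":0},{"tx":0,"ty":0,"tz":0,"rx":0,"ry":0,"rz":0,"hand":0}]'; python3 st.py
```

```text
time_s: 15.62
ee_pos: [0.5212, 0.101, 0.181]
orientation: [-2.6, -1.01, -0.82]
force: [3.9, 2.7, 2.2]
opening: 0.0297
grasp_force: 30.0
mouth rel stub (d,-y,-z) [ -2.7 -18.2  -4.3] az 42.2 el 35.3 F in spout axes [ 5.1 -0.6 -0.9] M [ 0.02 -0.5  -0.14]
```

Forces are nearly nil, so I open and back straight out.

```bash
python3 -m pendant '[{"tx":0,"ty":0,"tz":0,"rx":0,"ry":0,"rz":0,"hand":0.5},{"tx":0,"ty":0,"tz":0,"rx":0,"ry":0,"rz":0,"hand":1},{"tx":0,"ty":0,"tz":0,"rx":0,"ry":0,"rz":0,"hand":1},{"tx":0,"ty":0,"tz":0,"rx":0,"ry":0,"rz":0,"hand":1},{"tx":0,"ty":0,"tz":0,"rx":0,"ry":0,"rz":0,"hand":1},{"tx":0,"ty":0,"tz":0,"rx":0,"ry":0,"rz":0,"hand":1},{"tx":0,"ty":0,"tz":0,"rx":0,"ry":0,"rz":0,"hand":1},{"tx":0,"ty":0,"tz":0,"rx":0,"ry":0,"rz":0,"hand":1}]'; python3 st.py; python3 -m pendant '[{"tx":0,"ty":0,"tz":-0.04,"rx":0,"ry":0,"rz":0,"hand":1},{"tx":0,"ty":0,"tz":-0.08,"rx":0,"ry":0,"rz":0,"hand":1},{"tx":0,"ty":0,"tz":-0.1,"rx":0,"ry":0,"rz":0,"hand":1},{"tx":0,"ty":0,"tz":-0.1,"rx":0,"ry":0,"rz":0,"hand":1},{"tx":0,"ty":0,"tz":-0.1,"rx":0,"ry":0,"rz":0,"hand":1},{"tx":0,"ty":0,"tz":-0.1,"rx":0,"ry":0,"rz":0,"hand":1},{"tx":0,"ty":0,"tz":0,"rx":0,"ry":0,"rz":0,"hand":1},{"tx":0,"ty":0,"tz":0,"rx":0,"ry":0,"rz":0,"hand":1}]'
python3 - <<'E'
from h import *
t=grab('top','top3');s=grab('side','side4')
i=cv2.cvtColor(t['frame'],cv2.COLOR_RGB2BGR)[150:290,180:340];j=cv2.cvtColor(s['frame'],cv2.COLOR_RGB2BGR)[160:300,240:400]
cv2.imwrite('pics/c7.png',cv2.resize(np.hstack([i,j]),(800,350),interpolation=2))
X=proj
pan=np.array([.5707,.1486])
a=np.radians(42.1);e=np.radians(35);d=np.array([np.cos(e)*np.cos(a),np.cos(e)*np.sin(a),np.sin(e)]);y=np.array([-np.sin(a),np.cos(a),0]);z=np.cross(d,y)
sh=np.array([.4235+.026*np.cos(a),.0153+.026*np.sin(a),.1275]);print([(n,((proj(t,sh+d*x+y*w+z*.005)-[180,150])*2.5).round(0)) for n,x,w in(('fl',.22,.03),('fr',.22,-.03),('br',.165,-.03))],[((proj(s,sh+d*x+y*w+z*.005)-[240,160])*2.5+[400,0]).round(0) for x,w in((.22,.03),(.22,-.03),(.165,-.03))])
E
```

```text
time_s: 16.28
ee_pos: [0.52, 0.1006, 0.1796]
orientation: [-2.6, -1.013, -0.816]
force: [-0.6, 0.6, 0.1]
opening: 0.0801
grasp_force: 0.0
mouth rel stub (d,-y,-z) [ -4.3 -17.5  -4.2] az 42.2 el 35.2 F in spout axes [0.1 0.8 0. ] M [-0.    0.51  0.02]
time_s: 16.95
ee_pos: [0.4557, 0.0373, 0.3086]
orientation: [-2.602, -1.012, -0.821]
force: [-0.3, -0.1, -0.0]
opening: 0.0912
grasp_force: 0.0
[('fl', array([127., 122.])), ('fr', array([177.,  77.])), ('br', array([215., 120.]))] [array([621., -73.]), array([681., -48.]), array([652.,  10.])]
```

View pics/c7.png

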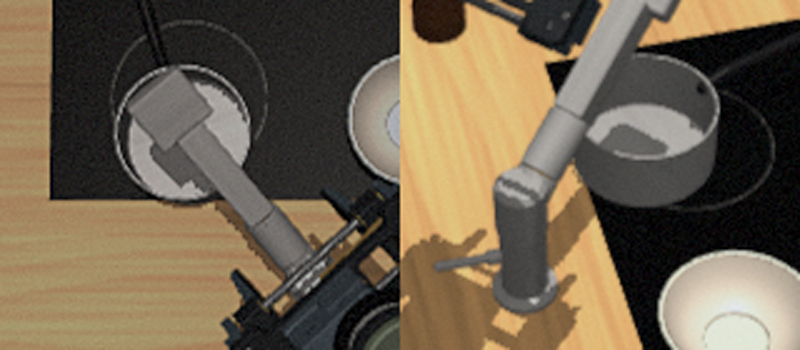

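The pictures show the spout seated on the tap, lever still level, the pan and dish in place, and the head at (172,110) in the left half, above the pan rim centred near (183,133). I check the head corners numerically.

```bash
python3 - <<'E'
from h import *
t=load('top3')
for n,p,z in(('L/front',(130,106),.2578),('R/front',(180,68),.2578),('R/back',(212,112),.2262),('L/back',(178,152),.2262)):
    P=plane(t,180+p[0]/2.5,150+p[1]/2.5,z);print(n,P.round(4))
b=[plane(t,180+p[0]/2.5,150+p[1]/2.5,z) for p,z in(((195,132),.225),((260,222),.17))];d=b[0]-b[1];print(b,np.degrees(np.arctan2(d[1],d[0])))
f=lambda g,v0,v1,u0,u1:cv2.cvtColor(g['frame'],cv2.COLOR_RGB2GRAY)
# seen motion of pan/dish between start and now
a=load('side0');c=load('side4')
for nm,r in(('pan',(205,245,330,372)),('dish',(262,318,340,412)),('mill',(120,178,240,268))):
    A=cv2.cvtColor(a['frame'],cv2.COLOR_RGB2GRAY)[r[0]:r[1],r[2]:r[3]].astype(np.float32);C=cv2.cvtColor(c['frame'],cv2.COLOR_RGB2GRAY)[r[0]:r[1],r[2]:r[3]].astype(np.float32)
    print(nm,cv2.phaseCorrelate(A,C))
E
```

```text
L/front [0.5686 0.1711 0.2578]
R/front [0.6024 0.1272 0.2578]
R/back [0.5681 0.1019 0.2262]
L/back [0.5317 0.1324 0.2262]
[array([0.55003958, 0.11732196, 0.225     ]), array([0.472135  , 0.06174035, 0.17      ])] 35.50624081420097
pan ((0.5968343336049706, 0.08669097789880098), 0.8108202846844991)
dish ((-0.012591657179818583, -0.0030277408567194186), 0.9866662723046762)
mill ((-0.4860722907695596, 0.5801234323381408), 0.3237640953063965)
```

```bash
python3 - <<'E'
from h import *
t=load('top3');h=cv2.cvtColor(t['frame'],cv2.COLOR_RGB2HSV)
def fr(az):
    a=np.radians(az);e=np.radians(35);d=np.array([np.cos(e)*np.cos(a),np.cos(e)*np.sin(a),np.sin(e)]);y=np.array([-np.sin(a),np.cos(a),0]);z=np.cross(d,y)
    return np.array([.4235+.026*np.cos(a),.0153+.026*np.sin(a),.1275]),d,y,z
sh,d,y,z=fr(40)
def hit(u,v,off):
    c,r=ray(t,u,v);s=((sh+off*z-c)@z)/(r@z);X=c+s*r;return X,(X-sh)@d,(X-sh)@y
for v in range(230,254,2):
    m=h[v,250:310,1]<60;i=np.flatnonzero(m)
    # first contiguous run >6
    runs=np.split(i,np.flatnonzero(np.diff(i)>1)+1);r=max(runs,key=len);a,b=250+r[0]-.5,250+r[-1]+.5
    A,B=hit(a,v,.015),hit(b,v,.015);M=hit((a+b)/2,v,.012)[0]
    print(v,a,b,'x %.3f'%A[1],'x %.3f'%B[1],'y %.4f %.4f'%(A[2],B[2]),'az mid %.2f'%np.degrees(np.arctan2(M[1]-.0153,M[0]-.4235)))
E
```

```text
230 270.5 287.5 x 0.101 x 0.072 y 0.0150 -0.0152 az mid 40.00
232 272.5 290.5 x 0.094 x 0.063 y 0.0145 -0.0176 az mid 38.98
234 273.5 291.5 x 0.088 x 0.057 y 0.0157 -0.0165 az mid 39.81
236 275.5 293.5 x 0.081 x 0.049 y 0.0152 -0.0171 az mid 39.33
238 277.5 295.5 x 0.073 x 0.042 y 0.0147 -0.0177 az mid 38.75
240 277.5 296.5 x 0.069 x 0.036 y 0.0177 -0.0165 az mid 40.68
242 278.5 298.5 x 0.063 x 0.028 y 0.0190 -0.0172 az mid 41.09
244 280.5 300.5 x 0.055 x 0.020 y 0.0185 -0.0178 az mid 40.55
246 282.5 301.5 x 0.048 x 0.014 y 0.0179 -0.0166 az mid 41.06
248 283.5 303.5 x 0.042 x 0.006 y 0.0192 -0.0173 az mid 41.73
250 285.5 309.5 x 0.034 x -0.009 y 0.0187 -0.0254 az mid 33.62
252 287.5 309.5 x 0.026 x -0.014 y 0.0182 -0.0223 az mid 35.30
```

The spout is at about 40°, but the pan lies at 42.1°, which puts the outlet roughly 7 mm off to the side. I'll nudge it by closing the jaws around the bar at a slightly larger angle.

```bash
cat > nd.py <<'E'
from h import *
import sys
az=np.radians(float(sys.argv[1]));up=float(sys.argv[2])
_,R=tgt([0,0,0],np.degrees(az),35.2,0)
r=.1290;p=np.array([.4235+r*np.cos(az),.0153+r*np.sin(az),.1805]);go(p-R[:,2]*up,R)
E
python3 nd.py 43.2 .1558; python3 nd.py 43.2 0
```

```text
shift share [ 0.0041 -0.0158 -0.0033] turn share [-0.0173  0.0023 -0.028 ]
shift share [ 0.0048 -0.0111  0.516 ] turn share [-0.0173  0.0023 -0.028 ]
```

```bash
python3 -m pendant '[{"tx":0.004,"ty":-0.0155,"tz":0,"rx":0,"ry":0,"rz":-0.028,"hand":1},{"tx":0,"ty":0,"tz":0.1,"rx":0,"ry":0,"rz":0,"hand":1},{"tx":0,"ty":0,"tz":0.1,"rx":0,"ry":0,"rz":0,"hand":1},{"tx":0,"ty":0,"tz":0.1,"rx":0,"ry":0,"rz":0,"hand":1},{"tx":0,"ty":0,"tz":0.1,"rx":0,"ry":0,"rz":0,"hand":1},{"tx":0,"ty":0,"tz":0.08,"rx":0,"ry":0,"rz":0,"hand":1},{"tx":0,"ty":0,"tz":0.03,"rx":0,"ry":0,"rz":0,"hand":1},{"tx":0,"ty":0,"tz":0,"rx":0,"ry":0,"rz":0,"hand":1},{"tx":0,"ty":0,"tz":0,"rx":0,"ry":0,"rz":0,"hand":1}]'; python3 nd.py 43.2 0;python3 st.py
```

```text
time_s: 17.8
ee_pos: [0.5161, 0.104, 0.1827]
orientation: [-2.595, -1.034, -0.818]
force: [0.2, 0.1, 0.8]
opening: 0.0911
grasp_force: 0.0
shift share [-0.0021  0.0043  0.0073] turn share [-0.0181  0.0017  0.0026]
mouth rel stub (d,-y,-z) [ -4.9 -19.5  -8.3] az 43.3 el 35.1 F in spout axes [0.6 0.  0.5] M [ 0.03  0.53 -0.03]
```

```bash
python3 -m pendant '[{"tx":0,"ty":0.003,"tz":0.004,"rx":-0.01,"ry":0,"rz":0,"hand":0},{"tx":0,"ty":0,"tz":0,"rx":0,"ry":0,"rz":0,"hand":0},{"tx":0,"ty":0,"tz":0,"rx":0,"ry":0,"rz":0,"hand":0},{"tx":0,"ty":0,"tz":0,"rx":0,"ry":0,"rz":0,"hand":0},{"tx":0,"ty":0,"tz":0,"rx":0,"ry":0,"rz":0,"hand":0},{"tx":0,"ty":0,"tz":0,"rx":0,"ry":0,"rz":0,"hand":0},{"tx":0,"ty":0,"tz":0,"rx":0,"ry":0,"rz":0,"hand":0},{"tx":0,"ty":0,"tz":0,"rx":0,"ry":0,"rz":0,"hand":0},{"tx":0,"ty":0,"tz":0,"rx":0,"ry":0,"rz":0,"hand":0},{"tx":0,"ty":0,"tz":0,"rx":0,"ry":0,"rz":0,"hand":0},{"tx":0,"ty":0,"tz":0,"rx":0,"ry":0,"rz":0,"hand":0}]'; python3 nd.py 43.2 0;python3 st.py
```

```text
time_s: 18.72
ee_pos: [0.5192, 0.1024, 0.1828]
orientation: [-2.602, -1.032, -0.828]
force: [4.6, -2.8, 0.6]
opening: 0.0285
grasp_force: 30.0
shift share [-0.0055 -0.0068  0.0055] turn share [ 0.0021 -0.0024  0.0027]
mouth rel stub (d,-y,-z) [ -2.4 -18.2  -6.4] az 43.3 el 35.3 F in spout axes [ 1.5 -5.2 -0.4] M [-0.93  0.2   0.1 ]
```

```bash
python3 -m pendant '[{"tx":0,"ty":-0.009,"tz":0,"rx":0,"ry":0,"rz":0,"hand":0},{"tx":0,"ty":0,"tz":0,"rx":0,"ry":0,"rz":0,"hand":0},{"tx":0,"ty":0,"tz":0,"rx":0,"ry":0,"rz":0,"hand":0}]';python3 st.py; python3 -m pendant '[{"tx":0,"ty":0.009,"tz":0,"rx":0,"ry":0,"rz":0,"hand":0},{"tx":0,"ty":0.004,"tz":0,"rx":0,"ry":0,"rz":0,"hand":0},{"tx":0,"ty":0,"tz":0,"rx":0,"ry":0,"rz":0,"hand":0},{"tx":0,"ty":0,"tz":0,"rx":0,"ry":0,"rz":0,"hand":0}]';python3 st.py
```

```text
time_s: 18.97
ee_pos: [0.5178, 0.1039, 0.1829]
orientation: [-2.603, -1.034, -0.83]
force: [6.7, -4.4, -1.1]
opening: 0.0286
grasp_force: 30.1
mouth rel stub (d,-y,-z) [ -3.5 -19.5  -7.3] az 43.4 el 35.3 F in spout axes [ 0.9 -7.8 -2. ] M [-1.2   0.21  0.37]
time_s: 19.3
ee_pos: [0.5188, 0.1029, 0.1826]
orientation: [-2.599, -1.031, -0.825]
force: [3.9, 2.1, 1.8]
opening: 0.0284
grasp_force: 30.0
mouth rel stub (d,-y,-z) [ -2.9 -18.7  -6.5] az 43.2 el 35.3 F in spout axes [ 4.5 -1.2 -1. ] M [-0.26 -0.46  0.07]
```

```bash
python3 -m pendant '[{"tx":0,"ty":0,"tz":0,"rx":0,"ry":0,"rz":0,"hand":1},{"tx":0,"ty":0,"tz":0,"rx":0,"ry":0,"rz":0,"hand":1},{"tx":0,"ty":0,"tz":0,"rx":0,"ry":0,"rz":0,"hand":1},{"tx":0,"ty":0,"tz":0,"rx":0,"ry":0,"rz":0,"hand":1},{"tx":0,"ty":0,"tz":0,"rx":0,"ry":0,"rz":0,"hand":1},{"tx":0,"ty":0,"tz":0,"rx":0,"ry":0,"rz":0,"hand":1},{"tx":0,"ty":0,"tz":0,"rx":0,"ry":0,"rz":0,"hand":1},{"tx":0,"ty":0,"tz":-0.04,"rx":0,"ry":0,"rz":0,"hand":1},{"tx":0,"ty":0,"tz":-0.08,"rx":0,"ry":0,"rz":0,"hand":1},{"tx":0,"ty":0,"tz":-0.1,"rx":0,"ry":0,"rz":0,"hand":1},{"tx":0,"ty":0,"tz":-0.1,"rx":0,"ry":0,"rz":0,"hand":1},{"tx":0,"ty":0,"tz":-0.1,"rx":0,"ry":0,"rz":0,"hand":1},{"tx":0,"ty":0,"tz":-0.1,"rx":0,"ry":0,"rz":0,"hand":1},{"tx":0,"ty":0,"tz":-0.1,"rx":0,"ry":0,"rz":0,"hand":1},{"tx":0,"ty":0,"tz":0,"rx":0,"ry":0,"rz":0,"hand":1},{"tx":0,"ty":0,"tz":0,"rx":0,"ry":0,"rz":0,"hand":1}]'
python3 - <<'E'
from h import *
t=grab('top','top4');grab('side','side5');h=cv2.cvtColor(t['frame'],cv2.COLOR_RGB2HSV)
a=np.radians(41.5);e=np.radians(35);d=np.array([np.cos(e)*np.cos(a),np.cos(e)*np.sin(a),np.sin(e)]);y=np.array([-np.sin(a),np.cos(a),0]);z=np.cross(d,y)
sh=np.array([.4235+.026*np.cos(a),.0153+.026*np.sin(a),.1275])
def hit(u,v,off):
    c,r=ray(t,u,v);s=((sh+off*z-c)@z)/(r@z);X=c+s*r;return (X-sh)@d,(X-sh)@y
for v in range(228,254,2):
    i=np.flatnonzero(h[v,250:310,1]<60);r=max(np.split(i,np.flatnonzero(np.diff(i)>1)+1),key=len);p,q=250+r[0]-.5,250+r[-1]+.5
    A,B=hit(p,v,.015),hit(q,v,.015);print(v,p,q,'x %.3f %.3f y %.4f %.4f'%(A[0],B[0],A[1],B[1]))
f=t['frame'].mean(2)
for v in range(176,214,4):print(v,' '.join('%d'%x for x in f[v,224:272]))
print([(n,proj(t,sh+d*x+y*w+z*.005).round(1)) for n,x,w in(('fl',.22,.03),('fr',.22,-.03),('br',.165,-.03),('bl',.165,.03))])
E
```

```text
time_s: 20.63
ee_pos: [0.4408, 0.0279, 0.3352]
orientation: [-2.602, -1.032, -0.828]
force: [0.3, 0.1, 0.6]
opening: 0.0915
grasp_force: 0.0
228 249.5 309.5 x 0.141 0.036 y 0.0448 -0.0598
230 268.5 285.5 x 0.105 0.075 y 0.0158 -0.0137
232 270.5 289.5 x 0.098 0.064 y 0.0155 -0.0177
234 271.5 290.5 x 0.092 0.058 y 0.0168 -0.0164
236 273.5 292.5 x 0.084 0.051 y 0.0165 -0.0168
238 284.5 294.5 x 0.061 0.043 y 0.0004 -0.0173
240 276.5 296.5 x 0.071 0.035 y 0.0175 -0.0178
242 277.5 298.5 x 0.065 0.027 y 0.0189 -0.0182
244 279.5 300.5 x 0.058 0.020 y 0.0186 -0.0187
246 281.5 301.5 x 0.050 0.014 y 0.0182 -0.0174
248 283.5 303.5 x 0.042 0.006 y 0.0179 -0.0179
250 284.5 307.5 x 0.037 -0.006 y 0.0193 -0.0220
252 286.5 309.5 x 0.029 -0.014 y 0.0189 -0.0225
176 26 27 41 66 52 24 33 28 32 33 34 33 32 31 25 34 36 36 8 0 13 46 52 64 120 153 138 113 121 124 132 143 141 141 142 90 37 11 22 25 31 34 33 27 35 29 35 42
180 24 42 77 24 32 22 38 28 33 28 29 30 27 39 100 122 117 69 58 80 84 97 119 122 101 69 27 37 39 33 32 34 33 29 39 27 37 32 27 29 53 99 129 115 104 27 24 33
184 41 68 21 28 27 26 29 25 32 8
[... 858 characters left out ...]
5 161 161 160 164 162 168 167
204 24 77 152 16 38 35 36 95 171 157 142 95 91 109 114 112 112 108 110 112 115 114 112 115 115 120 113 97 90 120 130 125 124 122 121 119 113 93 116 179 168 163 167 169 164 167 164 166
208 20 27 99 155 14 29 50 110 160 157 158 162 161 167 137 88 102 120 111 114 114 117 121 113 75 124 134 121 117 117 120 119 120 121 122 120 122 120 121 120 108 113 141 170 163 161 167 161
212 30 20 34 93 150 13 29 63 132 165 160 162 155 71 79 82 87 84 75 88 85 80 84 86 88 85 83 83 102 122 123 118 120 118 119 122 120 119 119 124 120 119 117 118 107 101 138 169
[('fl', array([231.3, 198.1])), ('fr', array([251.8, 180.2])), ('br', array([266.6, 197.5])), ('bl', array([246.6, 215. ]))]
```

```bash
python3 - <<'E'
from h import *
t=load('top4');f=t['frame'].mean(2)
a=np.radians(41.5);e=np.radians(35);d=np.array([np.cos(e)*np.cos(a),np.cos(e)*np.sin(a),np.sin(e)]);y=np.array([-np.sin(a),np.cos(a),0]);z=np.cross(d,y)
sh=np.array([.4235+.026*np.cos(a),.0153+.026*np.sin(a),.1275])
def hit(u,v,off):
    c,r=ray(t,u,v);s=((sh+off*z-c)@z)/(r@z);X=c+s*r;return np.round([(X-sh)@d,(X-sh)@y],4)
for p,q,v in((248.5,265.3,208),(251.8,268.9,212)):print('bar',v,hit(p,v,.015),hit(q,v,.015))
for v,q in((184,251.5),(188,255.5),(192,259)):print('R edge',hit(q,v,.005))
for v,q in((184,240.5),(188,236.5),(192,231.5)):print('front top edge',hit(q,v,.005))
for v,q in((200,231.5),(204,234.8),(208,238.3)):print('L edge top/bottom',hit(q,v,.005),hit(q,v,-.019))
for v in range(212,232,4):print(v,' '.join('%d'%x for x in f[v,246:290]))
E
```

```text
bar 208 [0.1795 0.0162] [ 0.1523 -0.012 ]
bar 212 [0.1668 0.0167] [ 0.1388 -0.0122]
R edge [ 0.2138 -0.024 ]
R edge [ 0.2003 -0.025 ]
R edge [ 0.1875 -0.025 ]
front top edge [ 0.2308 -0.0058]
front top edge [0.2299 0.0066]
front top edge [0.2305 0.0206]
L edge top/bottom [0.2163 0.0324] [0.2063 0.0331]
L edge top/bottom [0.204 0.033] [0.1938 0.0337]
L edge top/bottom [0.1913 0.0333] [0.1807 0.034 ]
212 84 86 88 85 83 83 102 122 123 118 120 118 119 122 120 119 119 124 120 119 117 118 107 101 138 169 170 167 164 168 167 144 99 28 29 43 38 43 37 40 42 43 40 38
216 90 83 87 86 84 87 83 86 81 84 109 123 120 119 117 117 118 121 123 119 119 120 120 119 117 113 94 118 177 158 104 24 33 31 36 43 43 38 41 33 45 40 38 43
220 79 80 87 87 85 84 88 90 90 87 87 84 75 89 118 122 117 118 116 117 116 118 121 121 119 120 119 118 118 112 86 24 35 42 43 39 42 36 37 39 42 36 45 41
224 164 131 76 78 78 75 96 154 164 74 78 85 83 83 83 81 76 99 119 121 120 120 116 113 117 117 120 118 122 116 115 119 125 114 76 26 33 40 49 42 41 39 38 44
228 145 162 166 161 159 154 157 167 163 164 172 168 138 118 95 72 52 41 32 31 49 101 124 123 118 118 119 119 119 115 116 117 116 114 119 119 120 99 58 30 33 34 33 41
```

```bash
python3 - <<'E'
from h import *
for n in('side1','side2','side3','side4','side5'):
    f=load(n)['frame'].astype(int);q=(f[...,0]-f[...,2])/(f[...,0]+1);m=q[205:260,280:335]>.6;print(n,m.sum())
a=load('side0');c=load('side5')
g=lambda x:cv2.cvtColor(x['frame'],cv2.COLOR_RGB2GRAY).astype(np.float32)
for nm,r in(('pan rim left/front',(215,245,308,366)),('dish',(262,318,340,412)),('mill',(120,178,240,268)),('lever',(255,272,250,282))):
    A,C=g(a)[r[0]:r[1],r[2]:r[3]],g(c)[r[0]:r[1],r[2]:r[3]];print(nm,np.round(cv2.phaseCorrelate(A,C),2).tolist() if 0 else cv2.phaseCorrelate(A,C))
t0,t1=load('top0'),load('top4')
d=np.abs(g(t0)-g(t1));print('top diff pan-left rim, handle',d[180:230,222:232].mean(),d[130:175,228:245].mean(),'noise',d[100:130,300:330].mean(),'mill',d[250:280,140:180].mean())
E
```

```text
side1 243
side2 20
side3 21
side4 14
side5 19
pan rim left/front ((0.10659148891843628, 0.013817689107730402), 0.8579913038677639)
dish ((-0.030971268110640437, -0.028189407780235598), 0.9999755706500124)
mill ((-0.14302149066273806, 0.4956041490790142), 0.4270105316903856)
lever ((-0.6758810330092615, -0.4189210841486304), 0.2385277222428057)
top diff pan-left rim, handle 9.118 6.385621 noise 5.8577776 mill 8.568334
```

```bash
python3 - <<'E'
from h import *
for n in('side2','side3','side5'):
    f=load(n)['frame'].astype(int);q=(f[...,0]-f[...,2])/(f[...,0]+1)
    print(n);print('\n'.join('%d '%v+' '.join('%2d'%(100*max(0,x)) for x in q[v,286:316]) for v in range(222,246,2)))
t=load('side5');a,e=np.radians([42.2,35]);d=np.array([np.cos(e)*np.cos(a),np.cos(e)*np.sin(a),np.sin(e)])
sh=np.array([.4235+.026*np.cos(a),.0153+.026*np.sin(a),.1275]);print(proj(t,sh),proj(t,sh+.05*d))
E
```

```text
side2
222 48 47 45 44 45 45 45 48 50 49 49 47 48 49 50 50 48 49 43 25  3  2  4  2  3  5  2  0  0  0
224 50 49 46 45 45 45 45 46 49 49 48 46 47 47 47 45 26  0  7  2  1  1  0  3  3  3  4  5  4  5
226 45 46 42 43 42 45 46 46 48 50 48 47 43 25  3  4  1  5  5  1  3  1  1  4  3  3  3  4  2  6
228  3  5  5  3  4  8 13 25 35 28 18 18 13  5  4  5  5  2  3  3  4  4  2  4  6  5  3  1  1  2
230  5  4  2  4  3  2  5  4  3  3 10 22 18  4  4  7  4  4  5  5  5  2  4  4  3  4  2  3  4  3
232  5  5  4  3  2  4  3  3  3  3 15 54 47 14  2  6  1  4  4  2  6  4  4  4  3  4  3  6  6  5
234  3  5  4  5  6  3  2  4  5  5  3 34 69 51 15  4  3  0  4  4  2  4  2  0  7  5  5  0  5  4
236  2  2  4  2  4  4  4  2  3  1  3  9 31 57 60 36  4  3  2  3  0  6  5  6  4  0  1  0  4 11
238  2  4  4  2  2  4  4  5  4  1  5  2  2 11 46 59 38 12  3  3  5  2  6  3  3 14 30 43 45 48
240  5  2  3  4  2  4  2  1  1  3  4  3  2  5  7 15 24 14  5  6  8  0 13 29 40 48 49 50 50 50
242  4  5  2  4  4  3  2  0  1  4  0  4  2  2  0  2  1  5 16 40 50 50 52 48 51 50 49 49 51 50
244  2  2  5  4  2  8  2  3  5  0  1  1  1  7  9 25 36 48 51
[... 1657 characters left out ...]
 5  3  4  4  3  4  4  4  4  2  3  7 11 30 45 49 50 49 49 49 48 49 49 48 25  4  4
234  2  5  4  3  3  4  4  4  3  3  4  4  3  5  4  5 38 51 50 50 50 49 49 49 50 51 49 50 43  0
236  4  3  3  3  3  5  5  3  3  3  4  2  4  3  6 38 47 48 49 50 49 50 50 50 50 50 51 50 50 50
238  3  4  3  3  3  4  3  3  4  4  5  4  5  7 39 47 49 48 50 50 50 52 50 51 50 50 53 49 51 50
240  3  3  4  5  3  4  5  4  5  4  2  2 20 42 50 49 48 47 49 50 52 49 51 50 50 50 50 49 50 48
242  4  3  2  3  3  3  4  3  1  2  2  1 33 46 50 50 47 50 50 51 51 48 52 51 49 49 50 52 50 48
244  5  2  4  2  2  1  6  2  3  6  6  4 26 44 50 50 49 50 50 52 50 50 48 52 51 49 50 48 50 51
[294.54268692 228.50888185] [305.127005   207.54544919]
```

A faint brass line remains at the mouth, either about 1–2 mm of gap or sag. I'll regrip and push home once more, then release with a slight inward preload.

```bash
python3 -m pendant '[{"tx":0,"ty":0,"tz":0.1,"rx":0,"ry":0,"rz":0,"hand":1},{"tx":0,"ty":0,"tz":0.1,"rx":0,"ry":0,"rz":0,"hand":1},{"tx":0,"ty":0,"tz":0.1,"rx":0,"ry":0,"rz":0,"hand":1},{"tx":0,"ty":0,"tz":0.1,"rx":0,"ry":0,"rz":0,"hand":1},{"tx":0,"ty":0,"tz":0.1,"rx":0,"ry":0,"rz":0,"hand":1},{"tx":0,"ty":0,"tz":0.08,"rx":0,"ry":0,"rz":0,"hand":1},{"tx":0,"ty":0,"tz":0.04,"rx":0,"ry":0,"rz":0,"hand":1},{"tx":0,"ty":0,"tz":0,"rx":0,"ry":0,"rz":0,"hand":1},{"tx":0,"ty":0,"tz":0,"rx":0,"ry":0,"rz":0,"hand":0},{"tx":0,"ty":0,"tz":0,"rx":0,"ry":0,"rz":0,"hand":0},{"tx":0,"ty":0,"tz":0,"rx":0,"ry":0,"rz":0,"hand":0},{"tx":0,"ty":0,"tz":0,"rx":0,"ry":0,"rz":0,"hand":0},{"tx":0,"ty":0,"tz":0,"rx":0,"ry":0,"rz":0,"hand":0},{"tx":0,"ty":0,"tz":0,"rx":0,"ry":0,"rz":0,"hand":0},{"tx":0,"ty":0,"tz":0,"rx":0,"ry":0,"rz":0,"hand":0},{"tx":0,"ty":0,"tz":0,"rx":0,"ry":0,"rz":0,"hand":0},{"tx":0,"ty":0,"tz":0,"rx":0,"ry":0,"rz":0,"hand":0}]'
sed -i 's/-4,35,0)$/AZ,35,0)/; s/^sh=.*; *_,R/AZ=42.2;a=np.radians(AZ);sh=np.array([.4235+.026*np.cos(a),.0153+.026*np.sin(a),.1268]);_,R/' st.py; sed -i '1a AZ=42.2' st.py; python3 st.py
python3 -m pendant '[{"tx":-0.01,"ty":0,"tz":0,"rx":0,"ry":0,"rz":0,"hand":0},{"tx":-0.01,"ty":0,"tz":0,"rx":0,"ry":0,"rz":0,"hand":0},{"tx":-0.01,"ty":0,"tz":0,"rx":0,"ry":0,"rz":0,"hand":0},{"tx":0,"ty":0,"tz":0,"rx":0,"ry":0,"rz":0,"hand":0}]';python3 st.py
```

```text
time_s: 22.15
ee_pos: [0.5183, 0.1023, 0.182]
orientation: [-2.601, -1.032, -0.824]
force: [-0.4, -0.4, -0.6]
opening: 0.0345
grasp_force: 0.0
mouth rel stub (d,-y,-z) [ 2.1  1.1 -2.5] az 43.3 el 35.2 F in spout axes [-0.8 -0.  -0.2] M [0.   0.48 0.  ]
time_s: 22.48
ee_pos: [0.5162, 0.0955, 0.1791]
orientation: [-2.604, -1.032, -0.834]
force: [0.6, -5.1, 7.0]
opening: 0.0076
grasp_force: 3.9
mouth rel stub (d,-y,-z) [-4.7  4.8 -3.2] az 43.4 el 35.4 F in spout axes [ 1.6 -4.1  7.5] M [-0.89  0.41  0.06]
```

```bash
python3 - <<'E'
from h import *
t=grab('top','top5');s=grab('side','side6')
a=load('side5')
for n in('side5','side6'):
    f=load(n)['frame'].astype(int);q=(f[...,0]-f[...,2])/(f[...,0]+1)
    print(n);print('\n'.join('%d '%v+' '.join('%2d'%(100*max(0,x)) for x in q[v,280:340:2]) for v in range(150,246,5)))
f4,f5=load('top4')['frame'].mean(2),t['frame'].mean(2)
for v in range(176,216,8):print(v,' '.join('%d'%x for x in f5[v,224:272]))
E
```

```text
side5
150 50 50 49 17  0  0  0  0  0  0  0  0  0  0  0  0 44 49 49 47 51 35  4  3  5  3  3  4  4  3
155  0  0  0  0  0  0  0  0  0  0  0  0  4  0  0  0  0 44 49 49 35  5  2  5  4  4  3  3  5  4
160  1  0  2  0  0  0  0  0  0  0  0  0  0  0  0  7 46 46 45 50 50  8  4  4  4  3  4  4  5  4
165  0  7  3  0  0  0  0  0  0  0  0  0  0  0 35 50 48 46 45 43  3  4  4  4  4  2  3  2  5  4
170 48 46 50 50 30 10  0  0  0  0  0 35  0 44 50 49 50 49 32  2  4  4  3  4  3  3  6  3 25 51
175 48 48 46 48 50 48 49 50 47 45 47 46 47 49 49 50 49  7  5  4  4  5  4  4  5  5  5 43 52 49
180 45 46 48 47 48 49 49 48 50 47 46 48 47 48 49 45  4  4  4  5  4  4  3  5  3  5  8  0  0  0
185 43 44 46 46 47 48 49 48 50 48 36 12  0 50  1  2  4  2  4  3  3  4  3  4  7  3  3  5  4  2
190 45 45 44 47 48 48 49 50 47 50  0  0  0  4  3  5  4  4  4  4  2  2  2  6  3  2  2  6  6  2
195 45 46 45 45 47 48 48 48 48 47 48  2  4  4  2  4  4  4  1  5  4  2  4  3  5  0  5  3  2  2
200 45 45 45 46 46 47 48 49 48 48 39  4  3  4  3  4  1  4  5  6  2  3  4  5  5  1  3  2  2  5
205 46 44 44 44 48 47 48 48 48 12  4  4  4  3  4  5  4  2  0
[... 2865 characters left out ...]
36 64 33 63 74 78 93 119 125 115 118 113 117 116 118 101 95 145 172 165 167 162 162 165 165 160 135 138 143 141 129 71 69 58 28 29 56 107
192 42 28 26 39 86 101 75 87 114 123 118 108 108 115 112 112 114 114 110 114 118 118 116 116 115 115 116 112 110 108 111 110 104 90 110 146 163 162 160 164 161 160 161 159 162 160 160 163
200 19 56 107 46 34 72 102 114 113 114 108 112 113 115 112 114 110 111 108 110 111 105 110 110 111 116 111 115 116 114 107 101 90 101 146 162 155 157 161 167 163 156 154 159 160 160 158 161
208 32 33 92 144 21 32 45 106 163 151 155 158 129 86 96 113 116 114 114 107 115 111 115 87 109 122 122 114 114 116 118 119 122 123 119 118 115 121 108 80 84 142 167 161 160 161 161 161
```

```bash
python3 - <<'E'
from h import *
s=load('side5');t=load('top4')
def mod(az,el,pts):
    a,e=np.radians([az,el]);d=np.array([np.cos(e)*np.cos(a),np.cos(e)*np.sin(a),np.sin(e)]);y=np.array([-np.sin(a),np.cos(a),0]);z=np.cross(d,y)
    sh=np.array([.4235+.026*np.cos(a),.0153+.026*np.sin(a),.1275]);return [sh+d*p[0]+y*p[1]+z*p[2] for p in pts]
q=lambda g:(lambda f:(f[...,0]-f[...,2])/(f[...,0]+1))(g['frame'].astype(int))
Q=q(s)
for v in range(112,200,6):print(v,' '.join('%2d'%(100*max(0,x)) for x in Q[v,290:370:2]))
for el in(37,35,33,30,26):
    P=mod(42.2,el,[(.22,.03,.005),(.22,-.03,.005),(.22,-.03,-.019),(.165,.03,.005),(.165,-.03,-.019),(.055,.015,.015),(.055,-.015,-.019),(.165,.015,.015)])
    print(el,[proj(s,X).round(0).tolist() for X in P],'TOP',[proj(t,X).round(0).tolist() for X in P[:5]])
E
```

```text
112 50 48 46 45 44 46 42 44 48 46 49 50 51 50 50 51 50 50 50 50 50 49 48 47 49 46 48 50 48 48 48 49 47 50 50 47 46 46 46 47
118 48 49 47 45 44 43 46 44 43 49 46 47 49 50 51 51 50 50 50 49 49 50 48 47 46 48 47 48 49 48 48 47 47 48 49 50 49 45 45 45
124 38 47 50 47 39 39  0  2 38 44 48 49 47 50 50 50 51 50 50 50 48 48 50 49 46 48 49 49 48 50 49 48 47 48 47 48 49 47 49 47
130  0  0  0  0  0  0  0  0  1  0  0  0  0 21 50 50 50 50 51 51 49 46 47 50 50 46 48 48 51 48 49 50 49 48 47 48 46 46 48 47
136 51 42  0  0  0  0  0  0  0  0  0  0  0  0 40 51 50 51 51 50 15  4  6 26 40 49 46 48 50 51 50 49 49 48 48 46 48 47 45 47
142  0  0  0  0  0  0  0  0  0  0  0  0  0 46 50 49 49 50 40  4  3  4  4  4  4  4  3  3  2  4  5 27 50 50 49 48 47 47 48 45
148  0  0  0  0  0  0  0  0  0  0  0 34 49 47 48 49 49 10  4  4  2  4  3  3  3  4  4  3  3  4  5  5  7 48 50 50 50 48 47 49
154  0  0  0  0  0  0  0  0  0  0  0  0 43 49 48 34  4  4  3  4  4  2  3  4  4  4  3  3  3  3  1 40 49 48 51 50 49 50 49 46
160  0  0  0  0  0  0  0  0  0  0  7 46 46 45 50 50  8  4  4  4  3  4  4  5  4  4  4  4  6 26 48 46 47 49 49
[... 1144 characters left out ...]
, [248.0, 178.0], [246.0, 216.0], [263.0, 195.0]]
33 [[330.0, 132.0], [353.0, 142.0], [356.0, 146.0], [318.0, 154.0], [344.0, 168.0], [298.0, 201.0], [315.0, 211.0], [322.0, 155.0]] TOP [[230.0, 198.0], [250.0, 180.0], [247.0, 177.0], [245.0, 215.0], [262.0, 194.0]]
30 [[331.0, 134.0], [355.0, 144.0], [357.0, 148.0], [319.0, 156.0], [345.0, 170.0], [299.0, 201.0], [315.0, 212.0], [324.0, 157.0]] TOP [[229.0, 197.0], [249.0, 179.0], [246.0, 176.0], [244.0, 214.0], [262.0, 194.0]]
26 [[333.0, 137.0], [356.0, 147.0], [358.0, 152.0], [320.0, 158.0], [346.0, 173.0], [300.0, 201.0], [315.0, 213.0], [325.0, 158.0]] TOP [[227.0, 195.0], [247.0, 177.0], [245.0, 176.0], [243.0, 212.0], [261.0, 193.0]]
```

```bash
python3 -c "
from h import *
s=robot.read_state();print(s['opening'],s['grasp_force'],s['joints'],s['ee_pos'],s['force'])"
python3 -m pendant '[{"tx":0,"ty":0,"tz":0,"rx":0,"ry":0,"rz":0,"hand":1},{"tx":0,"ty":0,"tz":0,"rx":0,"ry":0,"rz":0,"hand":1},{"tx":0,"ty":0,"tz":0,"rx":0,"ry":0,"rz":0,"hand":1},{"tx":0,"ty":0,"tz":0,"rx":0,"ry":0,"rz":0,"hand":1},{"tx":0,"ty":0,"tz":0,"rx":0,"ry":0,"rz":0,"hand":1},{"tx":0,"ty":0,"tz":0,"rx":0,"ry":0,"rz":0,"hand":1},{"tx":0,"ty":0,"tz":0,"rx":0,"ry":0,"rz":0,"hand":1}]';python3 st.py
python3 - <<'E'
from h import *
w=grab('wrist','w3');f=w['frame'].mean(2)
for v in(70,100,130,160,190,220,250,280,300,325,400):print(v,' '.join('%d'%x for x in f[v,200:460:6]))
st=robot.read_state();R0=Ro.from_rotvec(st['orientation']).as_matrix();S=np.c_[R0[:,0],-R0[:,1],-R0[:,2]];m=st['ee_pos']-S@[.1137,0,-.0166]
print([proj(w,m+S@X).round(0).tolist() for X in((.22,.03,.005),(.22,-.03,.005),(.165,.03,.005),(.165,-.03,.005),(.15,.015,.015),(.15,-.015,.015))])
E
```

```text
0.0010134531289563214 3.665529745925369 [-0.15675765  0.06383086  2.11499744  0.7741995   0.70791993  0.12098991] [0.51558204 0.09564665 0.17874554] [ 0.48495185 -4.61547299  7.50716133]
time_s: 23.17
ee_pos: [0.5101, 0.0994, 0.1775]
orientation: [-2.595, -1.034, -0.819]
force: [-15.1, -1.4, 16.6]
opening: 0.0452
grasp_force: 10.8
mouth rel stub (d,-y,-z) [-7.1 -2.  -3.4] az 43.3 el 35.2 F in spout axes [-0.2  9.5 20.4] M [ 1.29  0.77 -0.19]
70 187 190 187 179 187 195 191 198 199 199 191 201 194 194 197 186 190 193 191 188 195 201 158 18 177 208 207 210 208 207 210 208 211 215 216 220 222 224 223 227 228 228 227 227
100 193 199 195 190 192 190 193 189 187 183 190 195 191 196 199 199 183 10 19 17 10 10 8 153 207 205 203 202 202 205 207 203 206 213 215 214 213 217 219 218 222 223 225 203
130 192 201 200 204 193 193 205 195 193 193 194 26 17 22 20 5 9 8 16 12 18 23 122 203 203 200 200 203 198 200 195 198 194 195 199 200 202 203 205 205 207 209 180 42
160 197 193 197 193 187 62 6 17 18 23 21 27 24 29 22 144 163 70 72 71 76 75 78 102 116 132 133 208 204 198 202 191 179 185 199 200 204 207
[... 524 characters left out ...]
201 204 202 198 196 200 199 102 77 63 32 85 72 224 234 232 232 233 238 132 132 139 200 201 197 201 207 21 35 77 79 107 39 42 40 41 36 37 27 36 41 34
300 203 202 206 199 197 201 205 72 77 77 44 31 14 89 198 196 194 124 73 71 72 68 73 190 198 198 199 203 143 16 18 31 78 79 76 64 44 43 47 38 42 45 43 39
325 39 29 36 26 22 49 65 66 79 32 30 12 19 14 127 196 193 189 195 197 132 134 160 199 198 195 201 186 122 19 16 13 25 28 48 76 77 80 14 40 39 32 38 31
400 52 26 22 19 17 22 40 30 35 38 24 100 114 118 126 126 117 116 121 80 94 100 109 116 116 116 112 116 108 100 98 23 27 35 30 30 36 12 14 18 16 49 51 43
[[255.0, 69.0], [399.0, 69.0], [261.0, 199.0], [392.0, 199.0], [293.0, 237.0], [360.0, 237.0]]
```

```bash
python3 - <<'E'
from h import *
t=grab('top','top6')
f=t['frame'].mean(2).astype(int)
for v in range(172,232,4):print(v,' '.join('%d'%x for x in f[v,212:290:2]))
w=load('w3');g=cv2.cvtColor(w['frame'],cv2.COLOR_RGB2HSV)
ch=np.array(list('.#o+'))
k=np.where(g[...,2]<55,0,np.where(g[...,1]<45,np.where(g[...,2]>170,1,2),3))  # dark, bright steel, grey steel, coloured
for v in range(0,420,14):print('%3d '%v+''.join(ch[k[v,60:600:8]]))
E
```

```text
172 29 20 28 30 27 22 25 18 31 67 29 28 30 23 28 6 32 19 29 30 47 72 87 121 128 93 27 25 37 32 33 30 32 33 40 39 39 34 28
176 29 26 32 22 27 29 26 33 50 28 32 37 33 35 30 23 20 37 81 96 118 119 114 113 120 120 108 32 27 35 31 35 31 36 43 36 54 35 38
180 26 24 22 23 31 27 23 73 23 32 20 29 22 100 129 76 99 121 115 114 115 117 113 119 119 117 118 115 53 21 35 35 32 38 39 36 41 28 40
184 26 34 27 26 28 25 44 28 25 26 31 137 28 33 116 112 111 112 114 114 113 113 114 114 113 112 113 108 112 78 111 31 34 36 41 34 29 78 38
188 20 24 27 28 38 22 50 27 24 106 34 35 29 62 147 78 115 113 117 115 110 111 112 109 109 114 117 113 108 119 94 73 69 36 38 38 39 37 40
192 30 21 33 21 20 29 43 27 118 27 42 34 147 151 153 156 75 112 111 111 108 114 115 112 114 111 113 91 96 147 164 158 76 54 40 36 41 83 39
196 32 29 21 31 25 27 38 79 41 36 41 153 153 150 153 158 155 124 104 116 113 115 109 114 81 117 124 98 121 87 163 163 159 106 26 35 38 65 32
200 27 29 21 28 30 26 29 110 31 26 123 155 152 154 152 153 154 106 75 91 118 97 75 121 118 116 118 120 121 114 94 172 164 165 43 38 76 33 37
204 24 28 26 20 27 3
[... 2437 characters left out ...]
+..o####oo####o.+o.........................
294 ++++++++++++++++++++++++++..++ooooo####..+++........................
308 ++++++++++++++++++++++o++...+++++.o###o...+++.......................
322 +++++++++............+++....++++++o####....+++............##+#+##o..
336 ++++++++...........+++.+....++++++####o.....+o++............###++++o
350 oooooo.............+ooooooooooooooooooooooooooo+..............oooooo
364 ooooo....o.........+ooooooooooooooooooooooooooo+....o.........oooooo
378 oooooo........o....+ooooooooooooooooooooooooooo++.............oooooo
392 .+++++........o....++.....++++++ooooooooo......+...o.........#####..
406 ..++++..........o.........++++++oooooooo+...................o###+o..
```

```bash
python3 -m pendant '[{"tx":0,"ty":0,"tz":0,"rx":0,"ry":0,"rz":0,"hand":0.35},{"tx":0,"ty":0,"tz":0,"rx":0,"ry":0,"rz":0,"hand":0.35},{"tx":0,"ty":0,"tz":-0.02,"rx":0,"ry":0,"rz":0,"hand":0.35},{"tx":0,"ty":0,"tz":-0.04,"rx":0,"ry":0,"rz":0,"hand":0.35},{"tx":0,"ty":0,"tz":-0.08,"rx":0,"ry":0,"rz":0,"hand":0.35},{"tx":0,"ty":0,"tz":-0.1,"rx":0,"ry":0,"rz":0,"hand":0.35},{"tx":0,"ty":0,"tz":-0.1,"rx":0,"ry":0,"rz":0,"hand":1},{"tx":0,"ty":0,"tz":-0.1,"rx":0,"ry":0,"rz":0,"hand":1},{"tx":0,"ty":0,"tz":-0.1,"rx":0,"ry":0,"rz":0,"hand":1},{"tx":0,"ty":0,"tz":-0.1,"rx":0,"ry":0,"rz":0,"hand":1},{"tx":0,"ty":0,"tz":0,"rx":0,"ry":0,"rz":0,"hand":1}]'
python3 - <<'E'
from h import *
t=grab('top','top7');s=grab('side','side7')
def steel(g,box,lo,hi):
    h=cv2.cvtColor(g['frame'],cv2.COLOR_RGB2HSV);v=cv2.GaussianBlur(h[...,2],(3,3),0);m=((v>lo)&(v<hi)&(h[...,1]<50)).astype(np.uint8)
    y0,y1,x0,x1=box;return m[y0:y1,x0:x1]
m=steel(t,(165,265,220,320),100,140)
for r in range(0,100,3):print(165+r,''.join('#' if x else '.' for x in m[r]))
m=steel(s,(110,250,270,380),60,230)
print()
for r in range(0,140,4):print(110+r,''.join('#' if x else '.' for x in m[r]))
E
```

```text
time_s: 24.18
ee_pos: [0.4333, 0.0192, 0.3386]
orientation: [-2.604, -1.034, -0.834]
force: [1.5, -0.7, 1.0]
opening: 0.0624
grasp_force: 0.0
165 ....................................................................................................
168 ....................................................................................................
171 .......................................###..........................................................
174 ..................................##########........................................................
177 ..............................################......................................................
180 ...................##....#######################....................................................
183 .....................##############################.................................................
186 ............#.........##############################.##.............................................
189 ..........#.......#...###############################...............................................
192 .........
[... 5937 characters left out ...]
..........
226 ...................##...###############.######################################################................
230 ..........#################..#######.......##################################################.................
234 ........#########################............############################################.....................
238 ........#######################.....................################################..........................
242 ........####################..................................................................................
246 .........###################..................................................................................
```

```bash
python3 - <<'E'
from h import *
t=load('top7');s=load('side7')
for n,p,q in(('fr',(260,170.5),(368,156)),('fl',(241.5,183),(347,142)),('br',(273,189),(358,170)),('bl',(251,201.5),(334,159))):print(n,[np.round(x,4) for x in tri(t,p,s,q)])
ax=np.array([.4235,.0153])
for az in(30,33,36,39):
  for el in(35,32,29,24):
    a,e=np.radians([az,el]);d=np.array([np.cos(e)*np.cos(a),np.cos(e)*np.sin(a),np.sin(e)]);y=np.array([-np.sin(a),np.cos(a),0]);z=np.cross(d,y);sh=np.array([*(ax+.026*np.array([np.cos(a),np.sin(a)])),.1275])
    P=[sh+d*p[0]+y*p[1]+z*p[2] for p in((.22,-.03,-.019),(.22,.03,-.019),(.165,-.03,.005),(.165,.03,.005))]
    print(az,el,'top',[proj(t,X).round(0).tolist() for X in P],'side',[proj(s,X).round(0).tolist() for X in P])
E
```

```text
fr [array([0.6252, 0.1134, 0.2224]), np.float64(0.0013)]
fl [array([0.5919, 0.1538, 0.236 ]), np.float64(0.0031)]
br [array([0.5886, 0.0831, 0.216 ]), np.float64(0.0113)]
bl [array([0.5557, 0.1349, 0.2111]), np.float64(0.0014)]
30 35 top [[266.0, 168.0], [243.0, 181.0], [280.0, 191.0], [257.0, 205.0]] side [[371.0, 155.0], [350.0, 142.0], [352.0, 172.0], [331.0, 159.0]]
30 32 top [[265.0, 167.0], [242.0, 180.0], [279.0, 190.0], [256.0, 203.0]] side [[372.0, 157.0], [352.0, 144.0], [353.0, 174.0], [333.0, 160.0]]
30 29 top [[265.0, 166.0], [242.0, 179.0], [278.0, 189.0], [255.0, 202.0]] side [[374.0, 160.0], [353.0, 147.0], [354.0, 175.0], [334.0, 162.0]]
30 24 top [[264.0, 165.0], [242.0, 178.0], [277.0, 187.0], [254.0, 200.0]] side [[375.0, 165.0], [355.0, 152.0], [356.0, 178.0], [336.0, 165.0]]
33 35 top [[262.0, 170.0], [239.0, 185.0], [276.0, 193.0], [254.0, 207.0]] side [[367.0, 152.0], [346.0, 140.0], [349.0, 170.0], [328.0, 157.0]]
33 32 top [[261.0, 169.0], [238.0, 183.0], [275.0, 191.0], [253.0, 206.0]] side [[369.0, 155.0], [347.0, 142.0], [351.0, 171.0], [329.0, 159.0]]
33
[... 747 characters left out ...]
], [233.0, 185.0], [270.0, 190.0], [248.0, 206.0]] side [[367.0, 159.0], [346.0, 148.0], [351.0, 174.0], [329.0, 162.0]]
39 35 top [[252.0, 175.0], [232.0, 192.0], [269.0, 196.0], [249.0, 213.0]] side [[360.0, 147.0], [337.0, 136.0], [344.0, 166.0], [321.0, 155.0]]
39 32 top [[252.0, 174.0], [231.0, 191.0], [268.0, 195.0], [248.0, 211.0]] side [[361.0, 149.0], [338.0, 139.0], [345.0, 167.0], [322.0, 156.0]]
39 29 top [[251.0, 173.0], [230.0, 190.0], [267.0, 194.0], [247.0, 210.0]] side [[362.0, 152.0], [339.0, 141.0], [346.0, 169.0], [323.0, 158.0]]
39 24 top [[250.0, 172.0], [230.0, 189.0], [266.0, 192.0], [246.0, 209.0]] side [[363.0, 156.0], [341.0, 146.0], [348.0, 171.0], [325.0, 160.0]]
```

```bash
python3 - <<'E'
from h import *
t=load('top7');s=load('side7')
def pl(g,a,b):
    c,d1=ray(g,*a);_,d2=ray(g,*b);n=np.cross(d1,d2);return n/np.linalg.norm(n),c
def sm(g,v,lo,hi,vlo,vhi):
    h=cv2.cvtColor(g['frame'],cv2.COLOR_RGB2HSV);m=(h[v,lo:hi,1]<50)&(h[v,lo:hi,2]>vlo)&(h[v,lo:hi,2]<vhi);i=np.flatnonzero(m);r=max(np.split(i,np.flatnonzero(np.diff(i)>2)+1),key=len);return lo+r[0],lo+r[-1]
for v in range(204,250,6):print('top',v,sm(t,v,250,310,95,150),end=' ')
for v in range(168,184,2):print('side',v,sm(s,v,310,370,60,230),end=' ')
n1,c1=pl(t,(270,207),(294,243))
for A,B in(((337,174),(334.3,178)),((327,174),(319.5,182)),((347.5,174),(342,181))):
    n2,c2=pl(s,A,(A[0]+3*(B[0]-A[0]),A[1]+3*(B[1]-A[1])));d=np.cross(n1,n2);d/=np.linalg.norm(d);d*=np.sign(d[0])
    X=np.linalg.solve(np.array([n1,n2,[1,0,0]]),[n1@c1,n2@c2,.53]);print('\n',d,np.degrees(np.arcsin(d[2])),np.degrees(np.arctan2(d[1],d[0])),X)
E
```

```text
top 204 (np.int64(261), np.int64(274)) top 210 (np.int64(265), np.int64(278)) top 216 (np.int64(269), np.int64(282)) top 222 (np.int64(273), np.int64(286)) top 228 (np.int64(277), np.int64(290)) top 234 (np.int64(281), np.int64(287)) top 240 (np.int64(286), np.int64(298)) top 246 (np.int64(289), np.int64(301)) side 168 (np.int64(331), np.int64(359)) side 170 (np.int64(329), np.int64(358)) side 172 (np.int64(328), np.int64(356)) side 174 (np.int64(326), np.int64(348)) side 176 (np.int64(325), np.int64(347)) side 178 (np.int64(323), np.int64(345)) side 180 (np.int64(322), np.int64(344)) side 182 (np.int64(319), np.int64(347)) 
 [0.69751162 0.46293718 0.54696133] 33.158796218928934 33.5721565915375 [0.53       0.08330811 0.18169131]

 [0.80322329 0.53446498 0.26302002] 15.249335379578252 33.63980446312199 [0.53       0.08315183 0.22362641]

 [0.75900359 0.50443327 0.41165596] 24.308902215640607 33.60798518859196 [0.53       0.0834408  0.14608904]
```

```bash
python3 - <<'E'
from h import *
for n,(r0,r1,c0,c1) in(('top7',(236,262,284,314)),('side7',(222,240,284,316))):
    g=load(n);f=g['frame'].astype(int);print(n)
    for v in range(r0,r1,1):print(v,' '.join('%2d'%(100*max(0,(p[0]-p[2])/(p[0]+1))) for p in f[v,c0:c1]))
g=load('top7');a=np.radians(33.6);sh=np.array([.4235+.026*np.cos(a),.0153+.026*np.sin(a),.1275]);d=np.array([np.cos(a)*.819,np.sin(a)*.819,.574])
for n in('top7','side7'):print(proj(load(n),sh).round(1),proj(load(n),sh+.05*d).round(1))
E
```

```text
top7
236  6  8  8  8  4  4  4  5  6  5  6  5  2  0 39 47 44 43 44 45 44 43 45 43 44 46 46 45 43 44
237  5  6  5  5  6  5  5  4  4  6  4  4  6  1 17 44 47 45 44 43 42 46 46 43 45 44 43 46 48 44
238  4  5  6  4  7  5  5  3  4  4  6  4  3  5  3 29 43 44 43 46 44 44 43 45 45 44 44 45 45 43
239  5  5  7  3  8  5  4  4  6  5  6  4  7  3  2  1 35 44 43 43 42 40 41 39 40 40 40 39 33 36
240  3  5  6  5  5  5  5  3  6  6  5  4  6  4  6  0 18 42 43 42 41 40 38 40 40 38 40 40  0  0
241  3  5  3  6  6  4  7  7  6  6  3  6  5  5  6  5  6 31 42 41 41 42 42 40 43 42 42 39  0  0
242  0  6  3  5  5  5  6  3  5  6  7  4  3  5  6  2  0 13 37 41 40 41 40 40 41 40 39 41 41  0
243 12  0  4  9  3  5  6  5  5  5  6  4  5  5  1  4  8  0 26 41 41 40 40 40 38 39 39 40 41 30
244 45 17  0  4  2  6  4  8  6  6  4  4  6  5  3  5  5  2  2 36 44 42 41 40 40 40 42 41 41 40
245 47 46  0  4  4  4  4  3  5  6  6  4  7  6  2  7  7  6  3 17 38 39 39 39 41 40 40 39 40 41
246 45 47  7  1  5  5  7  6  5  4  6  6  4  7  6  5  7  5  4  5 28 42 44 40 41 38 39 40 39 39
247 49 46 43 14  4  5  4  4  6  5  5  4  4  7  5  5  5  7  2 
[... 2510 characters left out ...]
16 16  8 36 49 48 49 49 49 49 47 47 44 15  6
234  4  4  5  3  2  4  4  3  3  3  3  4  3  3  2  4  4  8 15 23 45 50 49 48 48 49 48 45 46 47 42  3
235  2  2  5  3  3  3  4  4  4  3  2  2  2  4  5  3  3  4  5 34 50 50 50 49 48 49 48 46 45 45 48 34
236  3  3  4  3  5  3  4  3  3  5  2  2  3  5  3  2  4  1 22 46 50 50 49 48 49 49 48 46 45 46 48 48
237  4  5  4  4  4  3  3  4  5  5  4  4  7  4  5  3  3  8 40 48 49 51 51 49 48 48 49 46 45 45 47 49
238  5  3  4  3  3  5  4  4  2  3  3  3  5  1  0  5  6 35 47 49 49 50 50 50 50 49 49 46 44 44 45 48
239  2  3  2  3  3  3  4  3  6  3  2  4  4  4  2  4 23 44 47 47 49 51 49 51 49 49 48 46 45 45 45 48
[298.3 251.1] [288.3 236.2]
[296.  229.3] [308.8 209.6]
```

Numbers now show the tap at 33.6° and the spout sagging and rolled in its socket. The last regrip closed too high and rode off the bar. I'll regrip deeper so the pads square the bar, then push home.

```bash
cat > rg.py <<'E'
from h import *
import sys
az,el,up,dn=[float(x) for x in sys.argv[1:5]]
_,R=tgt([0,0,0],az,el,0);M=np.array([.53,.0833,.1817]);zs=-R[:,2]
p=M-dn*zs+up*zs;print(p.round(4));go(p,R)
E
python3 rg.py 33.6 31 .15 .017
```

```text
[0.4729 0.0454 0.2957]
shift share [0.0526 0.0324 0.1938] turn share [-0.1761 -0.1396  0.2693]
```

```bash
python3 -m pendant '[{"tx":0.025,"ty":0.016,"tz":0,"rx":-0.088,"ry":-0.07,"rz":0.135,"hand":1},{"tx":0.025,"ty":0.016,"tz":0,"rx":-0.088,"ry":-0.07,"rz":0.135,"hand":1},{"tx":0,"ty":0,"tz":0,"rx":0,"ry":0,"rz":0,"hand":1},{"tx":0,"ty":0,"tz":0,"rx":0,"ry":0,"rz":0,"hand":1},{"tx":0,"ty":0,"tz":0,"rx":0,"ry":0,"rz":0,"hand":1}]'; python3 rg.py 33.6 31 .15 .017; python3 rg.py 33.6 31 0 .017
```

```text
time_s: 24.7
ee_pos: [0.4475, 0.0228, 0.3403]
orientation: [-2.76, -0.838, -0.76]
force: [-0.1, -0.3, -0.4]
opening: 0.0909
grasp_force: 0.0
[0.4729 0.0454 0.2957]
shift share [ 0.0204 -0.0148  0.1853] turn share [-0.0106  0.0051  0.0034]
[0.5373 0.0881 0.1671]
shift share [ 0.0217 -0.012   0.6853] turn share [-0.0106  0.0051  0.0034]
```

```bash
python3 -m pendant '[{"tx":0.021,"ty":-0.013,"tz":0.1,"rx":-0.008,"ry":0.004,"rz":0,"hand":1},{"tx":0,"ty":0,"tz":0.1,"rx":0,"ry":0,"rz":0,"hand":1},{"tx":0,"ty":0,"tz":0.1,"rx":0,"ry":0,"rz":0,"hand":1},{"tx":0,"ty":0,"tz":0.1,"rx":0,"ry":0,"rz":0,"hand":1},{"tx":0,"ty":0,"tz":0.1,"rx":0,"ry":0,"rz":0,"hand":1},{"tx":0,"ty":0,"tz":0.08,"rx":0,"ry":0,"rz":0,"hand":1},{"tx":0,"ty":0,"tz":0.04,"rx":0,"ry":0,"rz":0,"hand":1},{"tx":0,"ty":0,"tz":0,"rx":0,"ry":0,"rz":0,"hand":1},{"tx":0,"ty":0,"tz":0,"rx":0,"ry":0,"rz":0,"hand":1}]'; python3 rg.py 33.6 31 0 .017
python3 - <<'E'
from h import *
w=grab('wrist','w4');g=cv2.cvtColor(w['frame'],cv2.COLOR_RGB2HSV)
ch=np.array(list('.#o+'));k=np.where(g[...,2]<55,0,np.where(g[...,1]<45,np.where(g[...,2]>170,1,2),3))
for v in range(28,350,14):print('%3d '%v+''.join(ch[k[v,100:560:8]]))
E
```

```text
time_s: 25.45
ee_pos: [0.5299, 0.0809, 0.1845]
orientation: [-2.765, -0.833, -0.765]
force: [-0.7, 0.7, 0.6]
opening: 0.091
grasp_force: 0.0
[0.5373 0.0881 0.1671]
shift share [-0.0006 -0.0066  0.067 ] turn share [ 0.0007  0.0023 -0.0015]
 28 +++++++++++++++++++++++++.........o................+++++++
 42 +++++++++++++++++++++++.......................o.......++++
 56 ++++++++++++++++++++++....................................
 70 ++++++++++++++++++++o################.....................
 84 +++++++++++++++++++.o###############o.........o...........
 98 +++++++++++++++++...o###############o.....................
112 ++++++++++++++++.....###############o...o.................
126 +++++++++++++++......###############......................
140 +++++++++++++........###############......................
154 ++++++++++++.......#o###############......................
168 ++++++++++.......oooo###############o.....................
182 +++++++++......oooooo############oo.......................
196 +++++++.......ooooo#############o#...o....................
210 +++++++.......#ooo######o#######o#...o....................
224 ++++++++++....#oo######oo#######o#o.......................
238 ++++++++++++..#oo######oo#######o#ooo.....................
252 +++++++++++++++#o######oo########ooo..o...................
266 ++++++++++++++++#o##############ooo..o..o.................
280 +++++++++++++++..+##############oooo.ooo..++.....##+++###.
294 +++++++++++o++...+++++o#o#######oooooooo....++##########++
308 ++++++++++o+.....++++++++#######.ooooooo.....++o##########
322 .....+++o++......++++++++######o.ooooooo......+++###+.....
336 ..++++++++.o.....++++++++######o....oooo.......++++#.++...
```

```bash
python3 -m pendant '[{"tx":0,"ty":-0.006,"tz":0.035,"rx":0,"ry":0,"rz":0,"hand":1},{"tx":0,"ty":0,"tz":0.03,"rx":0,"ry":0,"rz":0,"hand":1},{"tx":0,"ty":0,"tz":0,"rx":0,"ry":0,"rz":0,"hand":1},{"tx":0,"ty":0,"tz":0,"rx":0,"ry":0,"rz":0,"hand":1}]'; python3 -m pendant '[{"tx":0,"ty":0,"tz":0,"rx":0,"ry":0,"rz":0,"hand":0},{"tx":0,"ty":0,"tz":0,"rx":0,"ry":0,"rz":0,"hand":0},{"tx":0,"ty":0,"tz":0,"rx":0,"ry":0,"rz":0,"hand":0},{"tx":0,"ty":0,"tz":0,"rx":0,"ry":0,"rz":0,"hand":0},{"tx":0,"ty":0,"tz":0,"rx":0,"ry":0,"rz":0,"hand":0},{"tx":0,"ty":0,"tz":0,"rx":0,"ry":0,"rz":0,"hand":0},{"tx":0,"ty":0,"tz":0,"rx":0,"ry":0,"rz":0,"hand":0},{"tx":0,"ty":0,"tz":0,"rx":0,"ry":0,"rz":0,"hand":0},{"tx":0,"ty":0,"tz":0,"rx":0,"ry":0,"rz":0,"hand":0},{"tx":0,"ty":0,"tz":0,"rx":0,"ry":0,"rz":0,"hand":0},{"tx":0,"ty":0,"tz":0,"rx":0,"ry":0,"rz":0,"hand":0},{"tx":0,"ty":0,"tz":0,"rx":0,"ry":0,"rz":0,"hand":0}]'; sed -i 's/AZ=42.2/AZ=33.6/g' st.py; python3 st.py; python3 -c "
from h import *
w=grab('wrist','w5');g=cv2.cvtColor(w['frame'],cv2.COLOR_RGB2HSV)
ch=np.array(list('.#o+'));k=np.where(g[...,2]<55,0,np.where(g[...,1]<45,np.where(g[...,2]>170,1,2),3))
for v in range(42,340,14):print('%3d '%v+''.join(ch[k[v,180:480:6]]))"
```

```text
time_s: 25.83
ee_pos: [0.5381, 0.088, 0.1695]
orientation: [-2.765, -0.834, -0.77]
force: [-0.4, -0.0, -0.5]
opening: 0.0911
grasp_force: 0.0
time_s: 26.83
ee_pos: [0.538, 0.0886, 0.1692]
orientation: [-2.764, -0.833, -0.769]
force: [-0.7, 2.3, 0.7]
opening: 0.0299
grasp_force: 29.8
mouth rel stub (d,-y,-z) [2.1 2.2 3.9] az 33.6 el 31.1 F in spout axes [0.9 2.3 0.2] M [ 0.29  0.34 -0.29]
 42 +++++++++++++++++.................................
 56 +++++++++++++++...............o...................
 70 +++++++++++++o#######################.............
 84 +++++++++++..o#######################.............
 98 ++++++++++...o#######################...........o.
112 ++++++++.....o#######################.oooooo......
126 ++++++.......o######################o.............
140 ++++.........o######################o.............
154 ++...........#######################o.............
168 .........#oooo######################..............
182 .......#oooooo######oooooooooo######o.............
196 ......#ooooo##################o#..................
210 .....#oooo####################ooo....o............
224 .....oooo########oo###########oo#o..o.............
238 .....oooo########oo###########ooooo.o.............
252 ++++.#ooo########oo###########o#ooo...o...........
266 +++++++oo########oo###########ooo.o.oo............
280 ++++++++#o#####o++.###########.o++oo..ooo.........
294 +++++++++++#o#+++..###########..+++ooooooooo.o....
308 +++++++++++++++++..o#########o...+++ooooooooo....o
322 .............+++...o#########o...+++..............
336 ...........++++.o..o########oo....++++............
```

```bash
python3 -m pendant '[{"tx":0,"ty":0,"tz":-0.0135,"rx":0,"ry":0.067,"rz":0,"hand":0},{"tx":0,"ty":0,"tz":-0.0135,"rx":0,"ry":0.067,"rz":0,"hand":0},{"tx":0,"ty":0,"tz":0,"rx":0,"ry":0,"rz":0,"hand":0}]'; python3 st.py;python3 -m pendant '[{"tx":-0.01,"ty":0,"tz":0,"rx":0,"ry":0,"rz":0,"hand":0},{"tx":-0.01,"ty":0,"tz":0,"rx":0,"ry":0,"rz":0,"hand":0},{"tx":0,"ty":0,"tz":0,"rx":0,"ry":0,"rz":0,"hand":0}]'; python3 st.py;python3 -m pendant '[{"tx":-0.01,"ty":0,"tz":0,"rx":0,"ry":0,"rz":0,"hand":0},{"tx":-0.01,"ty":0,"tz":0,"rx":0,"ry":0,"rz":0,"hand":0},{"tx":0,"ty":0,"tz":0,"rx":0,"ry":0,"rz":0,"hand":0}]'; python3 st.py
```

```text
time_s: 27.13
ee_pos: [0.5344, 0.0859, 0.1763]
orientation: [-2.72, -0.817, -0.863]
force: [2.5, 3.1, -2.8]
opening: 0.0301
grasp_force: 29.9
mouth rel stub (d,-y,-z) [1.  2.3 3.8] az 33.4 el 35.2 F in spout axes [ 1.5  1.2 -4.4] M [ 0.31 -0.13 -0.35]
time_s: 27.38
ee_pos: [0.5345, 0.0849, 0.1769]
orientation: [-2.716, -0.811, -0.873]
force: [8.5, 14.0, 3.7]
opening: 0.0299
grasp_force: 30.0
mouth rel stub (d,-y,-z) [0.9 2.8 3.8] az 33.2 el 35.6 F in spout axes [14.2  7.1 -5.6] M [ 1.12 -2.37 -0.67]
time_s: 27.63
ee_pos: [0.5345, 0.0833, 0.178]
orientation: [-2.712, -0.807, -0.886]
force: [15.0, 21.5, 11.8]
opening: 0.0302
grasp_force: 30.1
mouth rel stub (d,-y,-z) [0.7 4.  3.5] az 33.1 el 36.2 F in spout axes [26.6  9.8 -4.8] M [ 1.73 -4.5  -0.87]
```

The position stalls at once under 27 N, so the sleeve was already home. I relax and swing back to the pan.

```bash
python3 -m pendant '[{"tx":0.015,"ty":0,"tz":0,"rx":0,"ry":0,"rz":0,"hand":0},{"tx":0.015,"ty":0,"tz":0,"rx":0,"ry":0,"rz":0,"hand":0},{"tx":0,"ty":0,"tz":0,"rx":0,"ry":0,"rz":0,"hand":0}]'; python3 st.py; python3 sw.py 3 10
```

```text
time_s: 27.88
ee_pos: [0.5346, 0.0854, 0.1764]
orientation: [-2.719, -0.819, -0.866]
force: [4.1, 5.8, 2.8]
opening: 0.03
grasp_force: 29.8
mouth rel stub (d,-y,-z) [0.9 3.  3.8] az 33.6 el 35.3 F in spout axes [ 7.   2.6 -1.6] M [ 0.53 -0.75 -0.47]
shift [-0.0001 -0.0255 -0.0002] turn [ 0.0642  0.0003 -0.0907] [-0.11  0.06  2.13  0.73  0.58  0.33]
```

```bash
python3 -m pendant '[{"tx":0,"ty":-0.0255,"tz":0,"rx":0.064,"ry":0,"rz":-0.09,"hand":0},{"tx":0,"ty":-0.0255,"tz":0,"rx":0.064,"ry":0,"rz":-0.09,"hand":0},{"tx":0,"ty":-0.0255,"tz":0,"rx":0.064,"ry":0,"rz":-0.09,"hand":0},{"tx":0,"ty":-0.008,"tz":0,"rx":0,"ry":0,"rz":0,"hand":0},{"tx":0,"ty":0,"tz":0,"rx":0,"ry":0,"rz":0,"hand":0},{"tx":0,"ty":0,"tz":0,"rx":0,"ry":0,"rz":0,"hand":0}]'; sed -i 's/AZ=33.6/AZ=42.1/g' st.py; cat >> st.py <<'E'
print('tcp az %.2f'%np.degrees(np.arctan2(*(st['ee_pos'][:2]-[.4235,.0153])[::-1])),'outlet',(m+S@[.1925,0,-.019]).round(4))
E
python3 st.py
```

```text
time_s: 28.38
ee_pos: [0.5223, 0.1025, 0.177]
orientation: [-2.606, -1.038, -0.837]
force: [10.2, 1.2, -0.6]
opening: 0.03
grasp_force: 29.8
mouth rel stub (d,-y,-z) [1.7 4.1 3.7] az 43.7 el 35.3 F in spout axes [ 6.3 -6.  -5.3] M [-1.18 -0.8   0.3 ]
tcp az 41.42 outlet [0.5699 0.1478 0.2206]
```

```bash
python3 -m pendant '[{"tx":0,"ty":-0.012,"tz":0,"rx":-0.02,"ry":0,"rz":0.027,"hand":0},{"tx":0,"ty":0,"tz":0,"rx":0,"ry":0,"rz":0,"hand":0},{"tx":0,"ty":0,"tz":0,"rx":0,"ry":0,"rz":0,"hand":0}]';python3 st.py; python3 -m pendant '[{"tx":0,"ty":0.012,"tz":0,"rx":0,"ry":0,"rz":0,"hand":0},{"tx":0,"ty":0.004,"tz":0,"rx":0,"ry":0,"rz":0,"hand":0},{"tx":0,"ty":0,"tz":0,"rx":0,"ry":0,"rz":0,"hand":0},{"tx":0,"ty":0,"tz":0,"rx":0,"ry":0,"rz":0,"hand":0}]';python3 st.py
```

```text
time_s: 28.63
ee_pos: [0.5211, 0.1038, 0.1773]
orientation: [-2.622, -1.02, -0.845]
force: [12.1, -2.3, -2.9]
opening: 0.0298
grasp_force: 30.1
mouth rel stub (d,-y,-z) [1.8 0.9 3.4] az 42.9 el 35.3 F in spout axes [ 4.3 -9.8 -6.7] M [-1.98 -0.65  0.91]
tcp az 42.20 outlet [0.5692 0.1484 0.2209]
time_s: 28.97
ee_pos: [0.5219, 0.1026, 0.1767]
orientation: [-2.616, -1.015, -0.838]
force: [8.3, 2.9, 0.3]
opening: 0.0295
grasp_force: 29.9
mouth rel stub (d,-y,-z) [1.3 1.9 3.7] az 42.6 el 35.3 F in spout axes [ 6.8 -3.4 -4.5] M [-0.55 -0.96  0.22]
tcp az 41.60 outlet [0.5702 0.147  0.2203]
```

```bash
python3 -m pendant '[{"tx":0,"ty":0.003,"tz":0.01,"rx":0,"ry":-0.05,"rz":0,"hand":0},{"tx":0,"ty":0.003,"tz":0.01,"rx":0,"ry":-0.05,"rz":0,"hand":0},{"tx":0,"ty":0,"tz":0,"rx":0,"ry":0,"rz":0,"hand":0},{"tx":0,"ty":0,"tz":0,"rx":0,"ry":0,"rz":0,"hand":0}]';python3 st.py
```

```text
time_s: 29.3
ee_pos: [0.5242, 0.1044, 0.1712]
orientation: [-2.649, -1.031, -0.771]
force: [5.4, 1.6, 5.1]
opening: 0.0298
grasp_force: 29.9
mouth rel stub (d,-y,-z) [1.5 2.3 3.9] az 42.6 el 32.3 F in spout axes [ 7.  -2.4  1.6] M [-0.38 -0.68  0.13]
tcp az 41.49 outlet [0.5742 0.1503 0.2113]
```

```bash
python3 -m pendant '[{"tx":0,"ty":0,"tz":0,"rx":0,"ry":0,"rz":0,"hand":1},{"tx":0,"ty":0,"tz":0,"rx":0,"ry":0,"rz":0,"hand":1},{"tx":0,"ty":0,"tz":0,"rx":0,"ry":0,"rz":0,"hand":1},{"tx":0,"ty":0,"tz":0,"rx":0,"ry":0,"rz":0,"hand":1},{"tx":0,"ty":0,"tz":0,"rx":0,"ry":0,"rz":0,"hand":1},{"tx":0,"ty":0,"tz":0,"rx":0,"ry":0,"rz":0,"hand":1},{"tx":0,"ty":0,"tz":0,"rx":0,"ry":0,"rz":0,"hand":1}]';python3 st.py
python3 -c "
from h import *
w=grab('wrist','w6');g=cv2.cvtColor(w['frame'],cv2.COLOR_RGB2HSV)
ch=np.array(list('.#o+'));k=np.where(g[...,2]<55,0,np.where(g[...,1]<45,np.where(g[...,2]>170,1,2),3))
for v in range(42,340,14):print('%3d '%v+''.join(ch[k[v,180:480:6]]))"
```

```text
time_s: 29.88
ee_pos: [0.5214, 0.1046, 0.1692]
orientation: [-2.649, -1.03, -0.762]
force: [0.1, 0.0, 0.4]
opening: 0.0735
grasp_force: 0.0
mouth rel stub (d,-y,-z) [-1.1  0.1  3.9] az 42.5 el 32.1 F in spout axes [ 0.3 -0.1  0.3] M [-0.    0.43 -0.02]
tcp az 42.38 outlet [0.5715 0.1506 0.209 ]
 42 +++++++++++++++++++++++++++...............o.......
 56 ++++++++++++++#######################o............
 70 ++++++++++++++#######################o............
 84 ++++++++++++++#######################o............
 98 ++++++++++++++#######################o............
112 ++++++++++++++o######################o....o.......
126 ++++++++++++..o######################.........o...
140 ++++++++++....o######################.............
154 +++++++.......o#####################o.o...........
168 +++++.........o######################.............
182 ++...........#oooooo###########ooooo#.....o.......
196 ++..........#oooo###############oooooo............
210 +++++......oooo###################oooo#....o......
224 +++++++....ooo###ooo###############ooo#....o......
238 ++++++++++.ooo###ooo###############ooo#...o.......
252 ++++++++++++#o###ooo###############oo#...o........
266 ++++++++++++++o##ooo###############o#o.o..........
280 +++++++o++..++++##############o##o#oo...++........
294 +++++o++....++++++o############oo........+++......
308 +++o+++.....++++++++##########ooo..o......++++....
322 +oo+++......++++++++o#########ooooooo.......++++..
336 ..++.o......++++++++o#########o.o...o..........++.
```

```bash
python3 -m pendant '[{"tx":0,"ty":0,"tz":0,"rx":0,"ry":0,"rz":0,"hand":1},{"tx":0,"ty":0,"tz":0,"rx":0,"ry":0,"rz":0,"hand":1},{"tx":0,"ty":0,"tz":-0.04,"rx":0,"ry":0,"rz":0,"hand":1},{"tx":0,"ty":0,"tz":-0.08,"rx":0,"ry":0,"rz":0,"hand":1},{"tx":0,"ty":0,"tz":-0.1,"rx":0,"ry":0,"rz":0,"hand":1},{"tx":0,"ty":0,"tz":-0.1,"rx":0,"ry":0,"rz":0,"hand":1},{"tx":0,"ty":0,"tz":-0.1,"rx":0,"ry":0,"rz":0,"hand":1},{"tx":0,"ty":0,"tz":-0.1,"rx":0,"ry":0,"rz":0,"hand":1},{"tx":0,"ty":0,"tz":-0.1,"rx":0,"ry":0,"rz":0,"hand":1},{"tx":0,"ty":0,"tz":0,"rx":0,"ry":0,"rz":0,"hand":1}]'
python3 - <<'E'
from h import *
t=grab('top','top8');s=grab('side','side8')
def steel(g,box,lo,hi):
    h=cv2.cvtColor(g['frame'],cv2.COLOR_RGB2HSV);v=cv2.GaussianBlur(h[...,2],(3,3),0);m=((v>lo)&(v<hi)&(h[...,1]<50)).astype(np.uint8)
    y0,y1,x0,x1=box;return m[y0:y1,x0:x1]
m=steel(t,(170,250,215,305),100,140)
for r in range(0,80,3):print(170+r,''.join('#' if x else '.' for x in m[r]))
m=steel(s,(120,186,290,380),60,230)
print()
for r in range(0,66,4):print(120+r,''.join('#' if x else '.' for x in m[r]))
ax=np.array([.4235,.0153])
for az in(39,42,45):
  for el in(32,):
    a,e=np.radians([az,el]);d=np.array([np.cos(e)*np.cos(a),np.cos(e)*np.sin(a),np.sin(e)]);y=np.array([-np.sin(a),np.cos(a),0]);z=np.cross(d,y);sh=np.array([*(ax+.026*np.array([np.cos(a),np.sin(a)])),.1275])
    P=[sh+d*p[0]+y*p[1]+z*p[2] for p in((.22,-.03,-.019),(.22,.03,-.019),(.165,-.03,.005),(.165,.03,.005),(.11,.015,.015),(.11,-.015,.015))]
    print(az,el,'top',[proj(t,X).round(0).tolist() for X in P],'side',[proj(s,X).round(0).tolist() for X in P])
E
```

```text
time_s: 30.77
ee_pos: [0.4498, 0.0364, 0.3329]
orientation: [-2.652, -1.032, -0.776]
force: [0.6, -0.2, 0.5]
opening: 0.0914
grasp_force: 0.0
170 ..........................................................................................
173 ..........................................................................................
176 ..................................##...####...............................................
179 ...........................##...#................##.......................................
182 .....................#......########..................##..................................
185 ..................#......###############...........#......#...............................
188 ......................#####################............#..................................
191 ..................############################.............#.#............................
194 ...............#################################............####..........................
197 ...........##...###############################...............###.........................
200 ....
[... 3149 characters left out ...]
..############################################...........................
39 32 top [[252.0, 174.0], [231.0, 191.0], [268.0, 195.0], [248.0, 211.0], [268.0, 226.0], [278.0, 217.0]] side [[361.0, 149.0], [338.0, 139.0], [345.0, 167.0], [322.0, 156.0], [313.0, 179.0], [325.0, 185.0]]
42 32 top [[247.0, 177.0], [227.0, 194.0], [265.0, 197.0], [245.0, 214.0], [266.0, 228.0], [276.0, 219.0]] side [[357.0, 147.0], [333.0, 137.0], [342.0, 165.0], [318.0, 155.0], [311.0, 178.0], [323.0, 184.0]]
45 32 top [[243.0, 180.0], [224.0, 198.0], [262.0, 199.0], [243.0, 217.0], [265.0, 230.0], [274.0, 220.0]] side [[352.0, 145.0], [328.0, 136.0], [339.0, 163.0], [315.0, 154.0], [308.0, 178.0], [321.0, 183.0]]
```

```bash
python3 - <<'E'
from h import *
a,c=load('side0'),load('side8');g=lambda x:cv2.cvtColor(x['frame'],cv2.COLOR_RGB2GRAY).astype(np.float32)
for nm,r in(('pan',(215,245,312,366)),('dish',(262,318,340,412))):print(nm,cv2.phaseCorrelate(g(a)[r[0]:r[1],r[2]:r[3]],g(c)[r[0]:r[1],r[2]:r[3]]))
f=c['frame'];print('lever row of bright pixel by col',[int(np.argmax(cv2.cvtColor(x['frame'],cv2.COLOR_RGB2HSV)[250:285,u,1]*-1.+255))+250 for x in(a,c) for u in(258,264,270)])
print(robot.close_job())
E
```

```text
pan ((0.29503476857091826, 0.037937215983843586), 0.6743679558789288)
dish ((0.04638283430352175, 0.00047285632315308135), 0.9995021301287191)
lever row of bright pixel by col [265, 265, 263, 266, 265, 263]
the job is handed in; nothing more can be done
None
```

I handed the job in at about 31 s: the spout is home against the shoulder, spray face down, with the head about 4 mm from the pan's centre, lever shut, pan and dish unmoved, mill untouched; two slips: one regrip rode off the bar and swung the tap off the pan before I put it right, and I viewed 11 pictures against the limit of 10.

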